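Fit the inspection lamp on its arc rod

TASK

Take the wafer inspection lamp out of its charging dock, thread its bored barrel over the free end of the arc-shaped guide rod, flanged end first and lens towards the wafer, and slide it gently round the bend until it stands fully home against the stop collar with the red catch snapped shut behind its flange. Let go and leave it hanging there upright. Never force it along the rod or ram the stop, never touch the wafer, and leave the other things on the bench where they are.

Things in the scene. Friction and masses are not known exactly. Their poses are not given: they have to be found in the camera images.
- lamp: loose cordless lamp, 0.3-0.5 kg, 173 mm tall, standing upright in the dock: grey battery foot (36 mm high, x -30..30, y -22..26 mm), lamp head with lens towards own -y (reaches 45 mm that way), barrel with a through bore along own x, black grip block on top. Origin: underside of the foot below the bore centre, z up. On the rod it hangs upright by itself
- lamp_bore (a point): centre of the lamp's bore, 105 mm above its origin, lamp axes (x along the bore to the flanged end). Barrel 34 mm long, 25 mm outside, bore 19 mm; its leading (+x) end has a round flange of 44 mm diameter, 6 mm thick
- lamp_nose (a point): centre of the outer face of the lamp's flange, on the bore axis, 17 mm to +x of lamp_bore
- lamp_grip (a point): middle of the grip block, 48 mm above lamp_bore; the block is 30 mm (lamp x) by 20 mm (lamp y), from 14 to 68 mm above lamp_bore: it can be held from above across either pair of faces
- dock: fixed white charging dock, 84 x 72 mm, with a rim 22 mm high round a recess; the lamp's foot stands in the recess, 12 mm above the table, with some 8 mm of play all round; lift straight up. Origin on the table; the lamp stands near it
- stand: fixed stand, base plate 200 x 230 x 16 mm, origin on the table below the wafer's middle. A level steel rod, 14 mm diameter, axis 175 mm above the table: 50 mm straight from rod_tip to arc_start (along own +x), then an arc of radius 140 mm about arc_centre, clockwise from above through 150 degrees to a post whose clamp block reaches 16 mm above the rod axis; nothing is higher
- rod_tip (a point): centre line of the rod at its free, rounded end (the round nose reaches 7 mm farther); axes are the stand's: +x points along the rod into it, z up, rod height 175 mm
- arc_start (a point): point on the rod's centre line where the straight ends and the arc begins, at 140 mm to the stand's +y of arc_centre
- arc_centre (a point): centre of the rod's arc at rod height, above the wafer; stand axes. Arc point at angle a (counter-clockwise from stand +x): 140 mm x (cos a, sin a). The arc begins at a = 90 degrees; the lamp travels with a decreasing: lamp yaw = stand yaw + a - 90 degrees
- arc_mid (a point): point on the rod's centre line at a = 0.8 rad, about half way round the bend; axes are the stand's
- latch (a joint): red spring catch on the stop collar's outer side, opening in rad: 0 shut; the lamp's flange wedges it open to 0.1-0.2 on passing (some 4 to 12 N, over the last 30 mm), then it snaps shut behind the flange with about 2.5 mm of play. The black collar, 33 mm in diameter, is clamped on the arc at a place that differs each time: the lamp is home with lamp_bore at a = -0.40 to 0.05 rad
- wafer: 100 mm dark wafer held on the chuck by vacuum, top 60 mm above the table, origin at the centre of its underside; not to be touched
- developer: loose amber bottle, 72 mm diameter, 170 mm tall, origin at the underside; bystander
- beaker: loose glass beaker, 76 mm diameter, 95 mm tall, origin at the underside; bystander
- wafer_box: loose round wafer box, 120 mm diameter, 26 mm tall, origin at the underside; bystander
- petri: loose covered glass dish, 94 mm diameter, 22 mm tall, origin at the underside; bystander
- tweezers: loose steel wafer tweezers lying flat, 150 mm long along own x, 8 mm tall, origin at the middle of the underside; bystander
- dipper: loose white wafer dipper, 85 x 50 mm with an upright handle 164 mm tall at its +x end, origin at the underside; bystander
- rinse_bottle: loose white bottle with a red cap, 60 mm diameter, 150 mm tall, origin at the underside; bystander
- contact_pin (a joint): small brass spring contact in the stop collar's face: 0 out, 0.007 m when the lamp's flange is flush on the collar (under 3 N); it starts to move when the flange is 7 mm from the collar

How it is judged (in metres and radians):
On the way, in this order (a step that is already met when the one before it is completed fails the run):
1. the barrel is threaded on the straight end of the rod (x of lamp_bore in the frame of rod_tip between 0.01 and 0.05 m and y of lamp_bore in the frame of rod_tip between -0.006 and 0.006 m and z of lamp_bore in the frame of rod_tip between -0.006 and 0.006 m).
2. the barrel follows the rod round the bend (distance between lamp_bore and arc_mid below 0.03 m and height (world z) of lamp_bore above 0.165 m).
At the end, for the whole second after the job is handed in: the lamp hangs on the rod (bore centre 133 to 147 mm from arc_centre, 167 to 183 mm high), arc_centre over 120 mm to its -y (lens to the wafer), the contact pin pressed in over 2 mm, the red catch shut (under 0.05 rad), upright within 0.2 rad, at rest and let go (value of joint latch below 0.05 rad and value of joint contact_pin above 0.002 m and distance between lamp_bore and arc_centre between 0.133 and 0.147 m and height (world z) of lamp_bore between 0.167 and 0.183 m and angle between lamp's own z axis and vertical below 0.2 rad and linear speed of lamp below 0.02 m/s and y of arc_centre in the frame of lamp below -0.12 m); the robot touches nothing.
It fails at once if the wafer is touched (contact force between wafer and anything else above 0.5 N).
It fails at once if the lamp is forced along the rod or rammed against the stop (more than 50 N) (contact force between lamp and stand above 50 N).
It fails at once if another thing on the bench is pushed more than 30 mm (distance of any of developer, beaker, wafer_box, petri, tweezers, dipper, rinse_bottle from where it was at the start of the episode above 0.03 m).
It also fails if it takes over 58 s, if anything falls off the work surface, if the arm or the gripper's body presses on something with over 40 N, if the wrist force passes 120 N, or if a joint passes its speed limit or range.

ROBOT

A 7-joint arm with a two-finger parallel gripper is mounted at the origin on the work surface. World frame = base frame: x ahead of the robot, y to its left, z up, the work surface at z = 0. Lengths are in m, angles in degrees, forces in N, time in s.
With the tool pointing down it reaches from about 0.4 to 0.875 m from the base axis. Payload 19.3 kg.
Tool frame: the origin (TCP) lies at the very end of the fingers, on their centre line; the grasp point (between the pads) lies 19 mm behind it (arm.hold_point_z is the z of the grasp point in the tool frame, in m); z points along the fingers, y is the direction in which the jaws open and shut (so a half turn about z gives the same grasp; the last joint's range is limited). The gripper opens to 85 mm and grips with 20 to 120 N. Pads are 22 mm wide; open, the fingers measure 114 mm over their backs; the gripper's body (76 mm by 85 mm) begins 54 mm behind the grasp point. The pads swing forward as they close: fully open they stand 13 mm farther back than shut.
Start: joints at [65.879, 29.874, -2.08, 91.645, 1.215, 58.505, -6.463], TCP at [0.215, -0.587, 0.231] pointing down, gripper open.
Joint ranges: [-166.77, 166.77], [-17.47, 122.26], [-85.68, 81.53], [9.62, 139.38], [-72.42, 252.41], [9.2, 110.78], [-144.41, 144.41]. Speed limits (degrees/s): [108.29, 108.29, 136.94, 136.94, 172.46, 172.46, 172.46].

INTERFACE

Orientations are given as a 3x3 rotation matrix whose columns are the frame's x, y, z axes.
In Python, from rig import arm, eyes gives the robot as it stands.
- The arm moves only by the tool servo_tool, never from a script. Its argument "rows" is a list of rows, each a list of 7 numbers: the finger opening in mm, from 0 to 85.4, then the shift along the tool's x, y, z in units of 30 mm (1.0 is 30 mm), then the turn, a rotation vector about the tool's x, y, z in units of 5 degrees (1.0 is 5 degrees). A call has exactly 5 rows; each row is the pose to reach, as a shift and turn from the pose commanded when the call began, along the tool's axes at that moment; what a row does not reach only later rows make up. A row lasts 1/8 s, in which the tool goes at most 62.5 mm and 10.7 degrees, less where a joint would pass 70% of its speed; a pose out of reach is approached as far as the arm can. A call with a gripper value outside its range is refused whole. The fingers move at their own pace and stop on an object; "grip_force" is the grip in N (left out, the last holds). Time passes only in rows, so rows that repeat a pose let the fingers close, or fill a call up. It gives the time, the measured TCP pose, the force and the opening at its end, in the units of the state.
- arm.get_state(): the state, without advancing time (a new reading comes with each control period).
- eyes.grab_frame(name): name is "side" or "top" or "wrist"; returns a dict with "image" (420x560x3 uint8, blue, green, red), "z_map" (420x560 float32, m along the optical axis (not along the pixel's ray), 0 where there is no reading), "K" (3x3 intrinsics, pixels), "position" and "orientation" of the camera in the world; the wrist camera has in their place "tool_from_camera" (4x4, takes a point from camera to tool coordinates, whose origin is the TCP and whose axes are the flange's). Camera axes: x right, y down, z forward; pixel columns grow to the right and rows downward; lengths in m; the calibration is good to about 2 mm. A picture is of the moment at which its call begins: read the wrist's pose just before it.
- arm.hand_in(): hands the job in, once; it reports no verdict.
Trained networks look in a picture, given as the dict that the camera call returned (one of the last four; its "shot" number tells which), for a name from the list of things; names that differ only in an ending like _2 or _b are one class to them, and where a whole thing is asked for, a point or a joint stands for the part that bears it (a point fixed in the world has none). Each returns a list of dicts, best first, with "conf" (0 to 1); they miss things now and then, are a little off and sometimes report something else, mostly with a low value. They report only what shows in the picture. A call takes as long as a camera call.
- eyes.silhouettes(target, picture): "mask" (420x560 bool, what is visible of it) and "box" ([left, top, width, height] in pixels, round what is visible of it).
- eyes.place_of(target, picture): "pixel" ([row, column] in pixels: a listed point, or the origin of a listed thing).
The state is a dict: "time": time; "q": joint angles; "dq": joint speeds; "effort": joint torques, N m; "eef_pos": TCP position; "ee_rot": TCP orientation; "ft_force": force on the tool from outside, world axes, zero at the start; "wrist_torque": the same for the moment, N m; "width": finger opening in m.
Only numpy, scipy, OpenCV 4.12 (cv2) and the standard library are available. Lean on these libraries where they do the work, as an engineer would, in place of code of your own. Each camera call takes 0.05 s, during which the arm holds its last target.

## Working session

There is one attempt and no reset: what is moved stays moved. The work goes in short steps, Python scripts to look and compute and a tool call to move; the robot and the scene stay as the last step left them, time stands still between calls to the robot, and variables do not carry over. Pictures are saved under pics/ and viewed, and the job is handed in when it is done.

Besides the shell and the picture viewer there is one more tool, called after "Call:" by a JSON object that holds its "method" and its "body", one argument or row to a line. servo_tool: Moves the arm, as the interface text tells. Its arguments: {"type":"object","properties":{"rows":{"type":"array","items":{"type":"array","items":{"type":"number"}}},"grip_force":{"type":"number"}},"required":["rows"]}

```bash
ls; mkdir -p pics; python3 - <<'E'
from rig import arm, eyes
import cv2,numpy as np,pickle
s=arm.get_state(); print(s['time'],s['eef_pos'],s['ee_rot'],s['width'],arm.hold_point_z)
for n in ['side','top']:
    p=eyes.grab_frame(n); cv2.imwrite(f'pics/{n}0.png',p['image']); pickle.dump(p,open(f'{n}0.pkl','wb'))
    print(n,p['K'],p['position'],p['orientation'])
    for t in ['lamp','lamp_bore','lamp_nose','lamp_grip','dock','stand','rod_tip','arc_start','arc_centre','arc_mid','latch','wafer','contact_pin','developer','beaker','wafer_box','petri','tweezers','dipper','rinse_bottle']:
        try:
            r=eyes.place_of(t,p); print(t,[(np.round(x['pixel'],1).tolist(),round(x['conf'],2)) for x in r[:2]])
        except Exception as e: print(t,e)
print(arm.get_state()['time'])
E
```

```text
pics
0.0 [ 0.21463614 -0.58663979  0.23074056] [[ 9.39088974e-01  3.43673827e-01 -4.46869082e-04]
 [ 3.43674109e-01 -9.39088445e-01  9.99910463e-04]
 [-7.60065358e-05 -1.09258222e-03 -9.99999400e-01]] 0.08556532527856656 -0.0187
side [[412.16742335   0.         267.90492773]
 [  0.         412.16742335 213.07569435]
 [  0.           0.           1.        ]] [0.41827317 0.74294053 0.90029003] [[-0.98894075 -0.09567319  0.11332625]
 [-0.14777995  0.70027934 -0.69840528]
 [-0.01254137 -0.70742878 -0.70667335]]
lamp [([357.7, 280.4], 0.83)]
lamp_bore [([331.2, 276.5], 0.87), ([160.3, 246.0], 0.53)]
lamp_nose [([332.7, 270.8], 0.97)]
lamp_grip [([319.5, 280.4], 0.63), ([217.0, 271.8], 0.38)]
dock [([360.2, 278.9], 0.96)]
stand [([230.5, 271.0], 0.84)]
rod_tip [([227.6, 265.2], 0.58), ([161.8, 242.7], 0.39)]
arc_start [([219.6, 245.4], 0.71)]
arc_centre [([184.9, 263.5], 0.83), ([332.3, 175.7], 0.71)]
arc_mid [([198.1, 219.6], 0.72), ([186.9, 266.7], 0.31)]
latch it knows: arc_centre, arc_mid, arc_start, beaker, developer, dipper, dock, lamp, lamp_bore, lamp_grip, lamp_nose, petri, rinse_
[... 1189 characters left out ...]
 0.78)]
latch it knows: arc_centre, arc_mid, arc_start, beaker, developer, dipper, dock, lamp, lamp_bore, lamp_grip, lamp_nose, petri, rinse_bottle, rod_tip, stand, tweezers, wafer, wafer_box
wafer [([215.7, 305.3], 0.79)]
contact_pin it knows: arc_centre, arc_mid, arc_start, beaker, developer, dipper, dock, lamp, lamp_bore, lamp_grip, lamp_nose, petri, rinse_bottle, rod_tip, stand, tweezers, wafer, wafer_box
developer [([213.5, 308.3], 0.2)]
beaker [([152.0, 172.5], 0.92)]
wafer_box [([289.2, 406.1], 0.73)]
petri [([130.7, 268.0], 0.96)]
tweezers [([198.8, 219.3], 0.48)]
dipper [([212.3, 422.5], 0.72), ([293.8, 404.3], 0.46)]
rinse_bottle [([241.2, 135.6], 0.75), ([170.2, 133.2], 0.59)]
1.9
```

View pics/side0.png

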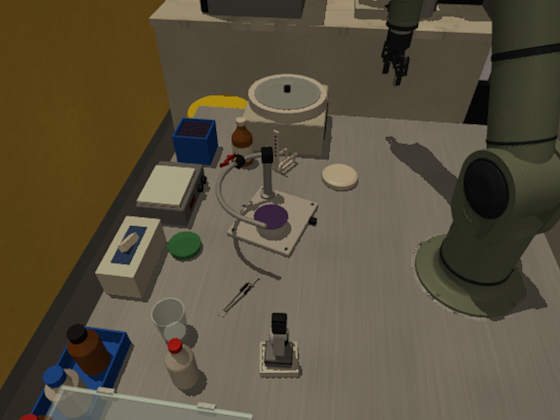

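View pics/top0.png

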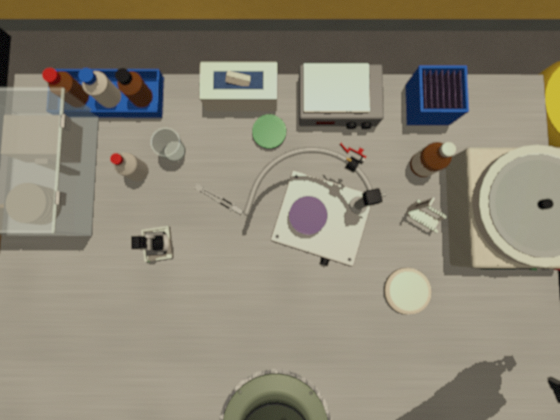

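```bash
cat > h.py <<'E'
import numpy as np,cv2,pickle
def cloud(p):
    z=p['z_map'];K=p['K'];h,w=z.shape
    u,v=np.meshgrid(np.arange(w),np.arange(h))
    c=np.stack([(u-K[0,2])/K[0,0]*z,(v-K[1,2])/K[1,1]*z,z],-1)
    W=c@np.array(p['orientation']).T+p['position']; W[z<=0]=np.nan
    return W
def atz(p,row,col,h):
    K=p['K'];d=np.array([(col-K[0,2])/K[0,0],(row-K[1,2])/K[1,1],1.])
    d=np.array(p['orientation'])@d; o=np.array(p['position']); return o+d*(h-o[2])/d[2]
def proj(p,P):
    c=(np.atleast_2d(P)-p['position'])@np.array(p['orientation']); K=p['K']
    return np.stack([c[:,0]/c[:,2]*K[0,0]+K[0,2],c[:,1]/c[:,2]*K[1,1]+K[1,2]],1)
E
python3 - <<'E'
from h import *
t=pickle.load(open('top0.pkl','rb')); s=pickle.load(open('side0.pkl','rb'))
def P(n,p,r,c,h): print(n,np.round(atz(p,r,c,h),4))
P('tip',t,211.6,244.7,.175);P('tip s',s,227.6,265.2,.175)
P('as',t,190,253.1,.175);P('as s',s,219.6,245.4,.175)
P('ac',t,204.5,310.8,.175);P('ac s',s,184.9,263.5,.175)
P('am',t,155.2,281.8,.175);P('am s',s,198.1,219.6,.175)
P('wafer',t,215.7,305.3,.06);P('wafer s',s,216.2,273.3,.06)
P('dock',t,244.5,160.8,0);P('dock s',s,360.2,278.9,0)
P('grip',t,239.5,138.4,.165);P('grip s',s,319.5,280.4,.165)
P('bore',t,243.3,146.5,.117);P('bore s',s,331.2,276.5,.117)
P('nose',t,236.6,141.6,.117);P('nose s',s,332.7,270.8,.117)
W=cloud(t)
# points near rod height
m=(W[...,2]>.165)&(W[...,2]<.21)&(W[...,0]>.3)&(W[...,0]<.75)&(abs(W[...,1]+.1)<.25)
rr,cc=np.where(m); print(len(rr))
for r,c in list(zip(rr,cc))[::12]: print(r,c,np.round(W[r,c],3))
for n,img in(('top',t['image']),('side',s['image'])):
    pass
cv2.imwrite('pics/c1.png',cv2.resize(t['image'][130:270,120:390],None,fx=2.9,fy=2.9,interpolation=cv2.INTER_CUBIC))
cv2.imwrite('pics/c2.png',cv2.resize(s['image'][130:390,170:340],None,fx=2.3,fy=2.3,interpolation=cv2.INTER_CUBIC))
E
```

```text
tip [0.5401 0.069  0.175 ]
tip s [0.5337 0.0759 0.175 ]
as [0.5897 0.0505 0.175 ]
as s [0.586 0.056 0.175]
ac [ 0.5569 -0.0809  0.175 ]
ac s [ 0.562  -0.0777  0.175 ]
am [ 0.671  -0.0147  0.175 ]
am s [ 0.6667 -0.0112  0.175 ]
wafer [ 0.5414 -0.0762  0.06  ]
wafer s [ 0.5359 -0.0771  0.06  ]
dock [0.4669 0.3107 0.    ]
dock s [0.4678 0.3185 0.    ]
grip [0.4762 0.3119 0.165 ]
grip s [0.4667 0.3115 0.165 ]
bore [0.4683 0.3095 0.117 ]
bore s [0.4745 0.3117 0.117 ]
nose [0.4843 0.322  0.117 ]
nose s [0.4858 0.3168 0.117 ]
1620
143 341 [ 0.697 -0.149  0.186]
146 344 [ 0.691 -0.157  0.182]
147 317 [ 0.69  -0.096  0.176]
148 305 [ 0.686 -0.068  0.183]
148 317 [ 0.687 -0.095  0.179]
148 348 [ 0.687 -0.167  0.178]
149 300 [ 0.683 -0.056  0.184]
149 313 [ 0.683 -0.086  0.185]
149 325 [ 0.683 -0.113  0.184]
149 352 [ 0.684 -0.175  0.183]
150 296 [ 0.68  -0.047  0.186]
150 308 [ 0.682 -0.075  0.18 ]
150 320 [ 0.681 -0.102  0.186]
150 344 [ 0.683 -0.158  0.176]
150 358 [ 0.683 -0.19   0.178]
151 295 [ 0.678 -0.045  0.184]
151 307 [ 0.68  -0.072  0.181]
151 319 [ 0.679 -0.099  0.185]
151 331 [ 0.
[... 2827 characters left out ...]
.182]
196 373 [ 0.574 -0.218  0.192]
197 249 [0.572 0.059 0.183]
197 369 [ 0.572 -0.209  0.192]
197 381 [ 0.573 -0.236  0.19 ]
198 367 [ 0.57  -0.205  0.192]
198 379 [ 0.57  -0.231  0.192]
199 367 [ 0.568 -0.205  0.19 ]
199 379 [ 0.568 -0.231  0.191]
200 366 [ 0.566 -0.203  0.188]
200 378 [ 0.566 -0.229  0.191]
201 364 [ 0.566 -0.203  0.167]
201 377 [ 0.563 -0.226  0.193]
202 364 [ 0.564 -0.203  0.169]
202 376 [ 0.561 -0.224  0.192]
203 364 [ 0.562 -0.204  0.165]
203 376 [ 0.559 -0.224  0.194]
204 366 [ 0.558 -0.205  0.18 ]
205 247 [0.554 0.063 0.184]
205 372 [ 0.557 -0.221  0.167]
207 249 [0.55  0.059 0.183]
209 248 [0.545 0.061 0.183]
211 246 [0.541 0.066 0.181]
213 246 [0.536 0.066 0.181]
```

View pics/c1.png

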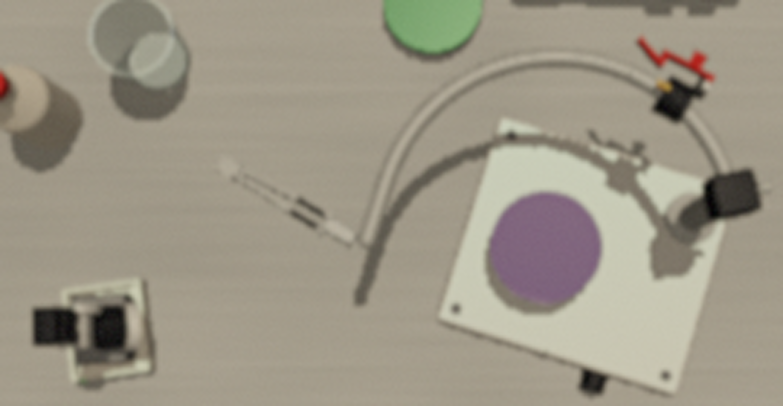

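View pics/c2.png

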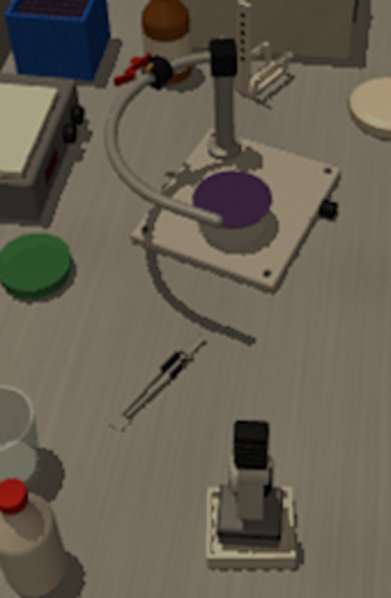

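```bash
python3 - <<'E'
from h import *
from scipy.optimize import least_squares
t=pickle.load(open('top0.pkl','rb')); s=pickle.load(open('side0.pkl','rb'))
def run(p,name):
    W=cloud(p)
    m=(W[...,2]>.172)&(W[...,2]<.190)&(W[...,0]>.5)&(W[...,0]<.73)&(W[...,1]<.1)&(W[...,1]>-.13)
    if name=='side': m&=(W[...,0]>.52)&~((W[...,0]<.62)&(W[...,1]<0))
    img=p['image']; 
    Q=W[m]
    # keep rod: within annulus around guess
    r=np.hypot(Q[:,0]-.545,Q[:,1]+.08); Q=Q[(r>.11)]
    def sd(v,Q=Q):
        cx,cy,a=v; d=Q[:,:2]-[cx,cy]
        x=d@[np.cos(a),np.sin(a)]; y=d@[-np.sin(a),np.cos(a)]
        return np.where(x<0,y-.14,np.hypot(x,y)-.14)
    f=least_squares(sd,[.55,-.08,-.28],loss='soft_l1',f_scale=.004)
    cx,cy,a=f.x; d=Q[:,:2]-[cx,cy]; x=d@[np.cos(a),np.sin(a)]
    rs=sd(f.x); print(name,len(Q),f.x,np.degrees(a),'resid std',rs.std(),'minx',np.sort(x)[:8], 'z',np.median(Q[:,2]),np.percentile(Q[:,2],95))
    return f.x,Q
a,Q1=run(t,'top'); b,Q2=run(s,'side')
print(np.round(Q2[::25],3))
# stand plate: yaw via plate in top: z~.016
W=cloud(t)
m=(abs(W[...,2]-.016)<.006)&(W[...,0]>.38)&(W[...,0]<.68)&(W[...,1]<.08)&(W[...,1]>-.25)&(t['image'].mean(-1)>140)
m=cv2.morphologyEx(m.astype(np.uint8),cv2.MORPH_OPEN,np.ones((5,5)))
Q=W[m>0][:,:2].astype(np.float32)*1000
print('plate',len(Q),cv2.minAreaRect(Q))
# wafer mask
hsv=cv2.cvtColor(t['image'],cv2.COLOR_BGR2HSV); print(t['image'][215,308],hsv[215,308])
m=(abs(hsv[...,0].astype(int)-hsv[215,308,0])<12)&(hsv[...,1]>60); m[:, :280]=0;m[:,340:]=0;m[:190]=0;m[245:]=0
r,c=np.where(m);print('wafer',len(r),atz(t,r.mean(),c.mean(),.06), np.nanmedian(W[m],0))
# lamp cloud
m=(W[...,0]>.4)&(W[...,0]<.53)&(W[...,1]>.24)&(W[...,1]<.38)&(W[...,2]>.02)
r,c=np.where(m)
for rr in range(r.min(),r.max()+1):
    print(rr,' '.join('%4d'%(0 if not m[rr,k] else W[rr,k,2]*1000) for k in range(c.min(),c.max()+1)))
print(c.min())
from rig import eyes
w=eyes.grab_frame('wrist'); print(w['K'],w['tool_from_camera'])
E
```

```text
top 747 [ 0.54215268 -0.08282563 -0.2933843 ] -16.809682307563303 resid std 0.0039555246615205686 minx [-0.05334864 -0.05278075 -0.05211136 -0.05178765 -0.05124729 -0.05067622
 -0.04987162 -0.04964181] z 0.18177772534484782 0.18477592965734035
side 465 [ 0.54337383 -0.07419119 -0.27792811] -15.924107722544766 resid std 0.003728939613297387 minx [-0.05101653 -0.05039808 -0.04960422 -0.04896144 -0.04854767 -0.04774866
 -0.04711069 -0.04685002] z 0.1781395503421508 0.1813090096321856
[[ 0.675 -0.127  0.181]
 [ 0.685 -0.107  0.178]
 [ 0.683 -0.088  0.18 ]
 [ 0.681 -0.076  0.177]
 [ 0.68  -0.051  0.18 ]
 [ 0.675 -0.04   0.176]
 [ 0.673 -0.014  0.183]
 [ 0.663 -0.001  0.182]
 [ 0.652  0.012  0.181]
 [ 0.645  0.022  0.178]
 [ 0.629  0.034  0.181]
 [ 0.625  0.04   0.177]
 [ 0.601  0.045  0.178]
 [ 0.588  0.048  0.176]
 [ 0.579  0.058  0.18 ]
 [ 0.573  0.064  0.18 ]
 [ 0.58   0.065  0.173]
 [ 0.547  0.073  0.182]
 [ 0.544  0.074  0.177]]
plate 3741 ((541.656982421875, -124.18258666992188), (229.93702697753906, 199.15090942382812), 72.65035247802734)
[126 103 129] [153  51 129]
wafer 0 [nan na
[... 7177 characters left out ...]
  0    0    0    0    0    0   23   25    0    0    0    0    0    0    0    0    0    0    0    0    0    0    0    0    0    0    0    0    0    0    0    0
131
[[349.15651872   0.         281.9539005 ]
 [  0.         349.15651872 208.5774722 ]
 [  0.           0.           1.        ]] [[-3.25271013e-05 -9.55431350e-01 -2.95213371e-01  7.69961330e-02]
 [ 9.99999519e-01 -3.20441246e-04  9.26897469e-04 -2.01213627e-04]
 [-9.80185441e-04 -2.95213199e-01  9.55430901e-01 -1.42419475e-01]
 [ 0.00000000e+00  0.00000000e+00  0.00000000e+00  1.00000000e+00]]<stdin>:31: RuntimeWarning: Mean of empty slice.
  ret = ret.dtype.type(ret / rcount)
  return np.nanmean(a, axis, out=out, keepdims=keepdims)
```

```bash
cat >> h.py <<'E'
def go(st,pos,yaw,n=5,tilt=True):
    """print final shift units and rotvec units, tool x yaw target with tool z down"""
    from scipy.spatial.transform import Rotation as R
    T=np.array(st['ee_rot']); p=np.array(st['eef_pos'])
    y=np.radians(yaw); Rt=np.array([[np.cos(y),np.sin(y),0],[np.sin(y),-np.cos(y),0],[0,0,-1.]])
    rv=R.from_matrix(T.T@Rt).as_rotvec(degrees=True)
    sh=T.T@(np.array(pos)-p)/.03
    print('shift',np.round(sh,3),'turn',np.round(rv/5,2))
    for k in range(1,n+1): print(np.round(sh*k/n,2).tolist(),np.round(rv/5*k/n,2).tolist())
def show(st):
    T=np.array(st['ee_rot']); print('t',round(st['time'],2),'pos',np.round(st['eef_pos'],4),'yaw',round(float(np.degrees(np.arctan2(T[1,0],T[0,0]))),2),'z',np.round(T[:,2],3),'q',np.round(st['q'],1),'F',np.round(st['ft_force'],1),'M',np.round(st['wrist_torque'],2),'w',round(st['width'],4))
E
python3 - <<'E'
from h import *
from rig import arm
t=pickle.load(open('top0.pkl','rb')); W=cloud(t)
m=(W[...,0]>.4)&(W[...,0]<.53)&(W[...,1]>.24)&(W[...,1]<.38)
for a,b in((.181,.2),(.04,.055),(.019,.028)):
    q=W[m&(W[...,2]>a)&(W[...,2]<b)][:,:2].astype(np.float32)*1000; print(a,len(q),cv2.minAreaRect(q),q.mean(0))
st=arm.get_state();show(st)
a=np.radians(-44);go(st,[.62*np.cos(a),.62*np.sin(a),.33],61)
E
```

```text
0.181 124 ((469.2113342285156, 311.1837158203125), (29.09044647216797, 20.036828994750977), 2.573286771774292) [469.34735 311.3904 ]
0.04 161 ((469.3587341308594, 313.8985290527344), (61.50819778442383, 49.02092361450195), 3.8581480979919434) [465.36572 313.07767]
0.019 171 ((468.9345703125, 315.6816711425781), (84.18718719482422, 73.66983032226562), 8.584138870239258) [468.42612 310.67444]
t 1.95 pos [ 0.2147 -0.5869  0.2313] yaw 20.1 z [-0.  0. -1.] q [65.9 29.9 -2.1 91.6  1.2 58.5 -6.5] F [-0.1 -0.2 -0.4] M [ 0.03 -0.01 -0.03] w 0.085
shift [ 9.029 -2.242 -3.291] turn [-0.    0.   -8.18]
[1.81, -0.45, -0.66] [-0.0, 0.0, -1.64]
[3.61, -0.9, -1.32] [-0.0, 0.0, -3.27]
[5.42, -1.35, -1.97] [-0.0, 0.0, -4.91]
[7.22, -1.79, -2.63] [-0.0, 0.0, -6.54]
[9.03, -2.24, -3.29] [-0.0, 0.0, -8.18]
```

Call:
{"method": "servo_tool", "body": {
  "rows": [
    [85, 1.81, -0.45, -0.66, 0, 0, -1.64],
    [85, 3.61, -0.9, -1.32, 0, 0, -3.27],
    [85, 5.42, -1.35, -1.97, 0, 0, -4.91],
    [85, 7.22, -1.79, -2.63, 0, 0, -6.54],
    [85, 9.03, -2.24, -3.29, 0, 0, -8.18]
  ]
}}

```text
time: 2.58
eef_pos: [0.4473, -0.4296, 0.3309]
ee_rot: [[0.481, 0.877, 0.0], [0.877, -0.481, -0.0], [-0.0, 0.0, -1.0]]
ft_force: [0.6, -0.4, -0.3]
width: 0.0855
```

```bash
python3 - <<'E'
from h import *
from rig import arm
st=arm.get_state();show(st)
a=np.radians(-18);go(st,[.6*np.cos(a),.6*np.sin(a),.33],102)
E
```

```text
t 2.58 pos [ 0.4473 -0.4296  0.3309] yaw 61.25 z [ 0. -0. -1.] q [ 48.4  25.3 -14.8  84.5   6.6  71.    4. ] F [ 0.6 -0.4 -0.3] M [-0.02  0.01 -0.01] w 0.0855
shift [ 9.114 -0.311  0.027] turn [ 0.    0.   -8.15]
[1.82, -0.06, 0.01] [0.0, 0.0, -1.63]
[3.65, -0.12, 0.01] [0.0, 0.0, -3.26]
[5.47, -0.19, 0.02] [0.0, 0.0, -4.89]
[7.29, -0.25, 0.02] [0.0, 0.0, -6.52]
[9.11, -0.31, 0.03] [0.0, 0.0, -8.15]
```

Call:
{"method": "servo_tool", "body": {
  "rows": [
    [85, 1.82, -0.06, 0, 0, 0, -1.63],
    [85, 3.65, -0.12, 0, 0, 0, -3.26],
    [85, 5.47, -0.19, 0, 0, 0, -4.89],
    [85, 7.29, -0.25, 0, 0, 0, -6.52],
    [85, 9.11, -0.31, 0, 0, 0, -8.15]
  ]
}}

```text
time: 3.2
eef_pos: [0.571, -0.1857, 0.3302]
ee_rot: [[-0.208, 0.978, 0.0], [0.978, 0.208, -0.0], [-0.0, 0.0, -1.0]]
ft_force: [0.9, -0.4, -0.5]
width: 0.0847
```

```bash
python3 - <<'E'
from h import *
from rig import arm
st=arm.get_state();show(st)
a=np.radians(8);go(st,[.58*np.cos(a),.58*np.sin(a),.33],143)
E
```

```text
t 3.2 pos [ 0.571  -0.1857  0.3302] yaw 102.0 z [ 0. -0. -1.] q [ 31.6  24.7 -27.8  87.2  11.9  71.1  14.1] F [ 0.9 -0.4 -0.5] M [-0.04 -0.01 -0.02] w 0.0847
shift [8.664e+00 1.954e+00 4.000e-03] turn [ 0.   0.  -8.2]
[1.73, 0.39, 0.0] [0.0, 0.0, -1.64]
[3.47, 0.78, 0.0] [0.0, 0.0, -3.28]
[5.2, 1.17, 0.0] [0.0, 0.0, -4.92]
[6.93, 1.56, 0.0] [0.0, 0.0, -6.56]
[8.66, 1.95, 0.0] [0.0, 0.0, -8.2]
```

Call:
{"method": "servo_tool", "body": {
  "rows": [
    [85, 1.73, 0.39, 0, 0, 0, -1.64],
    [85, 3.47, 0.78, 0, 0, 0, -3.28],
    [85, 5.2, 1.17, 0, 0, 0, -4.92],
    [85, 6.93, 1.56, 0, 0, 0, -6.56],
    [85, 8.66, 1.95, 0, 0, 0, -8.2]
  ]
}}

```text
time: 3.82
eef_pos: [0.5747, 0.0806, 0.3302]
ee_rot: [[-0.799, 0.602, 0.0], [0.602, 0.799, -0.0], [-0.0, 0.0, -1.0]]
ft_force: [0.8, -1.8, -0.2]
width: 0.0851
```

```bash
python3 - <<'E'
from h import *
from rig import arm
st=arm.get_state();show(st)
go(st,[.469,.311,.28],183.5)
E
```

```text
t 3.83 pos [0.5747 0.0806 0.3302] yaw 142.99 z [ 0. -0. -1.] q [ 14.8  24.8 -40.7  89.8  16.8  71.6  24.3] F [ 0.8 -1.8 -0.2] M [-0.02 -0.05 -0.02] w 0.0851
shift [7.437 4.013 1.67 ] turn [-0.   0.  -8.1]
[1.49, 0.8, 0.33] [-0.0, 0.0, -1.62]
[2.97, 1.61, 0.67] [-0.0, 0.0, -3.24]
[4.46, 2.41, 1.0] [-0.0, 0.0, -4.86]
[5.95, 3.21, 1.34] [-0.0, 0.0, -6.48]
[7.44, 4.01, 1.67] [-0.0, 0.0, -8.1]
```

Call:
{"method": "servo_tool", "body": {
  "rows": [
    [85, 1.49, 0.8, 0.33, 0, 0, -1.62],
    [85, 2.97, 1.61, 0.67, 0, 0, -3.24],
    [85, 4.46, 2.41, 1.0, 0, 0, -4.86],
    [85, 5.95, 3.21, 1.34, 0, 0, -6.48],
    [85, 7.44, 4.01, 1.67, 0, 0, -8.1]
  ]
}}

```text
time: 4.45
eef_pos: [0.4693, 0.3111, 0.2797]
ee_rot: [[-0.998, -0.061, 0.0], [-0.061, 0.998, 0.0], [-0.0, 0.0, -1.0]]
ft_force: [0.7, 0.1, -0.1]
width: 0.0848
```

```bash
python3 - <<'E'
from h import *
from rig import arm,eyes
st=arm.get_state();show(st)
p=eyes.grab_frame('wrist'); T=np.eye(4);T[:3,:3]=st['ee_rot'];T[:3,3]=st['eef_pos']
C=T@p['tool_from_camera'];p['position']=C[:3,3];p['orientation']=C[:3,:3]
pickle.dump(p,open('w1.pkl','wb')); cv2.imwrite('pics/w1.png',p['image'])
W=cloud(p)
m=(abs(W[...,0]-.47)<.06)&(abs(W[...,1]-.31)<.06)
for a,b in((.18,.2),(.04,.055)):
    q=W[m&(W[...,2]>a)&(W[...,2]<b)][:,:2].astype(np.float32)*1000; print(a,len(q),cv2.minAreaRect(q),q.mean(0))
E
```

```text
t 4.45 pos [0.4693 0.3111 0.2797] yaw -176.52 z [ 0.  0. -1.] q [ -3.3  28.7 -51.7  96.1  24.1  67.1  32.3] F [ 0.7  0.1 -0.1] M [ 0.02 -0.06  0.  ] w 0.0848
0.18 1086 ((470.3948059082031, 313.4211730957031), (29.44908332824707, 19.6099796295166), 4.3503947257995605) [469.5985 313.5664]
0.04 1053 ((470.5645751953125, 315.52764892578125), (60.75193786621094, 49.5776481628418), 3.267862319946289) [456.41394 321.1695 ]
```

View pics/w1.png

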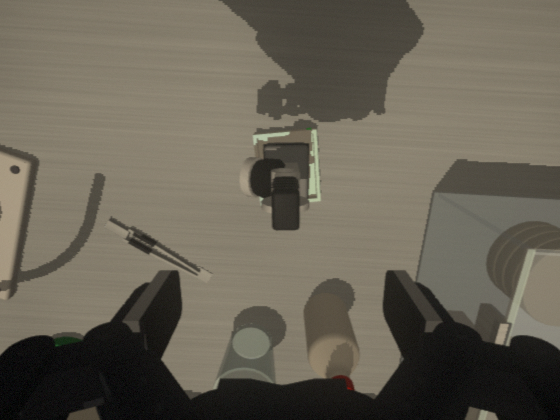

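Call:
{"method": "servo_tool", "body": {
  "rows": [
    [70, -0.03, 0.06, 1.2, 0, 0, -0.08],
    [60, -0.03, 0.06, 2.4, 0, 0, -0.08],
    [60, -0.03, 0.06, 3.6, 0, 0, -0.08],
    [60, -0.03, 0.06, 4.43, 0, 0, -0.08],
    [60, -0.03, 0.06, 4.43, 0, 0, -0.08]
  ]
}}

```text
time: 5.12
eef_pos: [0.4702, 0.3113, 0.1458]
ee_rot: [[-0.998, -0.064, -0.002], [-0.064, 0.998, -0.001], [0.002, -0.001, -1.0]]
ft_force: [0.7, 0.8, -0.1]
width: 0.0601
```

Call:
{"method": "servo_tool", "body": {
  "rows": [
    [0, 0, 0, 0, 0, 0, 0],
    [0, 0, 0, 0, 0, 0, 0],
    [0, 0, 0, 0, 0, 0, 0],
    [0, 0, 0, 0, 0, 0, 0],
    [0, 0, 0, 0, 0, 0, 0]
  ],
  "grip_force": 50
}}

```text
time: 5.75
eef_pos: [0.4713, 0.3123, 0.1481]
ee_rot: [[-0.998, -0.064, 0.002], [-0.064, 0.998, 0.001], [-0.002, 0.001, -1.0]]
ft_force: [-0.5, 0.2, 7.8]
width: 0.0193
```

```bash
python3 - <<'E'
from h import *
from rig import arm,eyes
st=arm.get_state();show(st)
p=eyes.grab_frame('side');cv2.imwrite('pics/s2.png',cv2.resize(p['image'][240:400,180:380],None,fx=3,fy=3))
E
```

```text
t 5.75 pos [0.4713 0.3123 0.1481] yaw -176.36 z [ 0.002  0.001 -1.   ] q [ -7.4  37.2 -46.4 103.6  33.1  53.5  25.3] F [-0.5  0.2  7.8] M [-0.07  0.02 -0.  ] w 0.0193
```

View pics/s2.png

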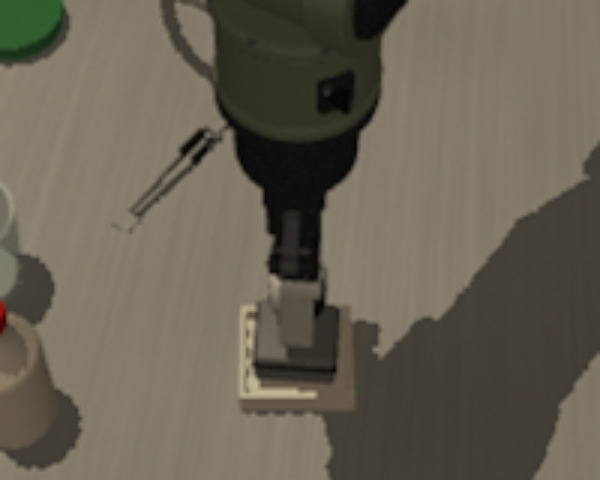

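Call:
{"method": "servo_tool", "body": {
  "rows": [
    [0, 0, 0, -0.6, 0, 0, 0],
    [0, 0, 0, -1.4, 0, 0, 0],
    [0, 0, 0, -2.4, 0, 0, 0],
    [0, 0, 0, -3.2, 0, 0, 0],
    [0, 0, 0, -3.2, 0, 0, 0]
  ]
}}

```text
time: 6.42
eef_pos: [0.4712, 0.3122, 0.2451]
ee_rot: [[-0.998, -0.063, 0.003], [-0.063, 0.998, 0.001], [-0.003, 0.001, -1.0]]
ft_force: [0.3, -0.3, -4.5]
width: 0.0194
```

```bash
python3 - <<'E'
from h import *
from rig import arm,eyes
st=arm.get_state();show(st)
go(st,[.475,.085,.235],163.2)
p=eyes.grab_frame('side');cv2.imwrite('pics/s3.png',cv2.resize(p['image'][200:400,180:380],None,fx=3,fy=3))
E
```

```text
t 6.42 pos [0.4712 0.3122 0.2451] yaw -176.37 z [ 0.003  0.001 -1.   ] q [ -4.2  30.8 -50.6  98.3  26.3  63.4  30.7] F [ 0.3 -0.3 -4.5] M [ 0.02 -0.05  0.02] w 0.0194
shift [ 0.355 -7.566  0.328] turn [0.02 0.03 4.09]
[0.07, -1.51, 0.07] [0.0, 0.01, 0.82]
[0.14, -3.03, 0.13] [0.01, 0.01, 1.63]
[0.21, -4.54, 0.2] [0.01, 0.02, 2.45]
[0.28, -6.05, 0.26] [0.02, 0.02, 3.27]
[0.35, -7.57, 0.33] [0.02, 0.03, 4.09]
```

View pics/s3.png

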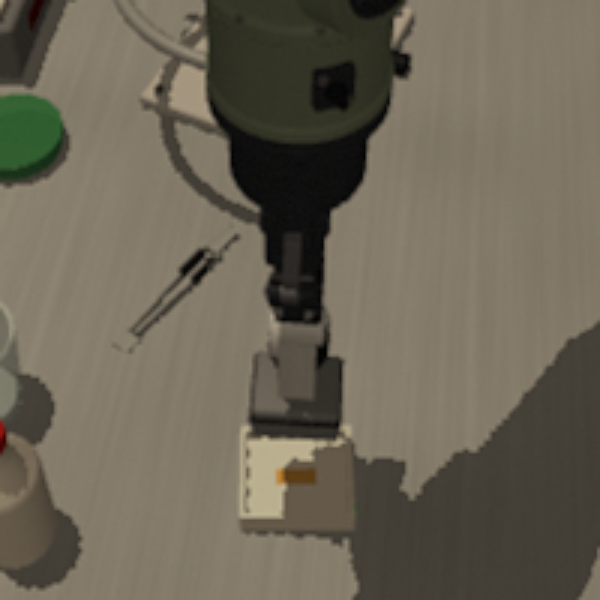

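Call:
{"method": "servo_tool", "body": {
  "rows": [
    [0, 0.04, -0.7, 0, 0, 0, 0.4],
    [0, 0.08, -1.7, 0, 0, 0, 1.0],
    [0, 0.14, -2.9, 0, 0, 0, 1.6],
    [0, 0.2, -4.1, 0.1, 0, 0, 2.3],
    [0, 0.25, -5.3, 0.2, 0, 0, 2.9]
  ]
}}

```text
time: 7.1
eef_pos: [0.4728, 0.1511, 0.2361]
ee_rot: [[-0.982, 0.19, -0.001], [0.19, 0.982, -0.0], [0.001, -0.001, -1.0]]
ft_force: [1.3, 0.0, -3.9]
width: 0.0192
```

```bash
python3 - <<'E'
from h import *
from rig import arm,eyes
st=arm.get_state();show(st)
go(st,[.475,.085,.235],163.2)
E
```

```text
t 7.1 pos [0.4728 0.1511 0.2361] yaw 169.04 z [-0.001 -0.    -1.   ] q [ 12.8  23.9 -48.5 108.5  21.2  57.1  34. ] F [ 1.3  0.  -3.9] M [ 0.01 -0.09 -0.01] w 0.0192
shift [-0.49  -2.15   0.037] turn [-0.01 -0.01  1.17]
[-0.1, -0.43, 0.01] [-0.0, -0.0, 0.23]
[-0.2, -0.86, 0.01] [-0.0, -0.01, 0.47]
[-0.29, -1.29, 0.02] [-0.01, -0.01, 0.7]
[-0.39, -1.72, 0.03] [-0.01, -0.01, 0.93]
[-0.49, -2.15, 0.04] [-0.01, -0.01, 1.17]
```

Call:
{"method": "servo_tool", "body": {
  "rows": [
    [0, -0.1, -0.6, 0, 0, 0, 0.3],
    [0, -0.25, -1.2, 0.3, 0, 0, 0.7],
    [0, -0.38, -1.8, 0.6, 0, 0, 1.0],
    [0, -0.49, -2.15, 0.9, 0, 0, 1.17],
    [0, -0.49, -2.15, 1.0, 0, 0, 1.17]
  ]
}}

```text
time: 7.72
eef_pos: [0.4756, 0.086, 0.2062]
ee_rot: [[-0.958, 0.288, -0.001], [0.288, 0.958, 0.0], [0.001, -0.0, -1.0]]
ft_force: [-0.0, -0.2, -4.0]
width: 0.0192
```

```bash
python3 - <<'E'
from h import *
from rig import arm,eyes
st=arm.get_state();show(st)
for n in ['side','top','wrist']:
    p=eyes.grab_frame(n)
    if n=='wrist':
        T=np.eye(4);T[:3,:3]=st['ee_rot'];T[:3,3]=st['eef_pos']
        C=T@p['tool_from_camera'];p['position']=C[:3,3];p['orientation']=C[:3,:3]
    pickle.dump(p,open(n+'3.pkl','wb')); 
    im=p['image']
    cv2.imwrite(f'pics/{n}4.png',im if n=='wrist' else cv2.resize(im[130:290,170:370],None,fx=4,fy=3.75) if n=='top' else cv2.resize(im[130:290,190:330],None,fx=3.7,fy=3.7))
    for t in ['lamp_bore','lamp_nose','rod_tip','arc_start']:
        for x in eyes.place_of(t,p)[:2]: print(n,t,np.round(x['pixel'],1),round(x['conf'],2),np.round(atz(p,*x['pixel'],.175),4))
E
```

```text
t 7.72 pos [0.4756 0.086  0.2062] yaw 163.25 z [-0.001  0.    -1.   ] q [ 18.3  24.4 -45.7 112.3  21.9  52.3  34.6] F [-0.  -0.2 -4. ] M [ 0.01 -0.11 -0.03] w 0.0192
side lamp_bore [231.8 291. ] 0.73 [0.4708 0.081  0.175 ]
side lamp_nose [178.4 338.2] 0.72 [ 0.3655 -0.1312  0.175 ]
side lamp_nose [232.4 284.1] 0.56 [0.4868 0.0852 0.175 ]
side rod_tip [226.3 264.1] 0.83 [0.537 0.072 0.175]
side arc_start [221.1 292.2] 0.61 [0.4717 0.0455 0.175 ]
side arc_start [219.  245.1] 0.6 [0.5871 0.0541 0.175 ]
top lamp_bore [132.4 268.8] 0.24 [0.7249 0.0156 0.175 ]
top lamp_nose [212.6 245.6] 0.27 [0.5378 0.067  0.175 ]
top rod_tip [212.9 242.8] 0.95 [0.5371 0.0733 0.175 ]
top arc_start [190.  253.5] 0.86 [0.5897 0.0496 0.175 ]
wrist lamp_bore [243.1 281.6] 0.98 [0.4748 0.0871 0.175 ]
wrist rod_tip [347.2 281.9] 0.6 [0.5387 0.068  0.175 ]
wrist arc_start [193.3 283.5] 0.35 [0.4486 0.096  0.175 ]
```

View pics/side4.png

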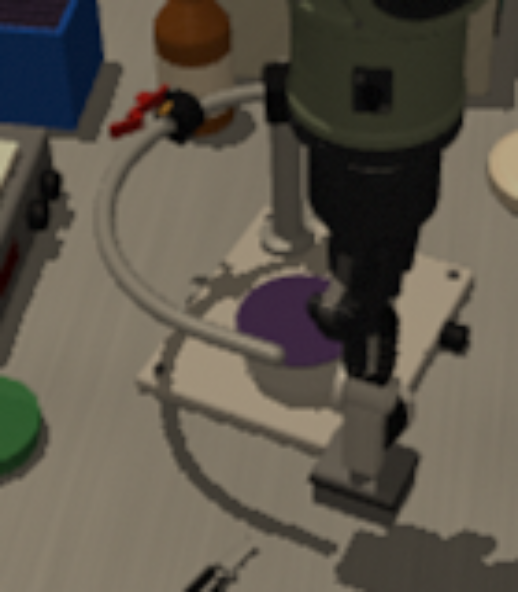

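View pics/top4.png

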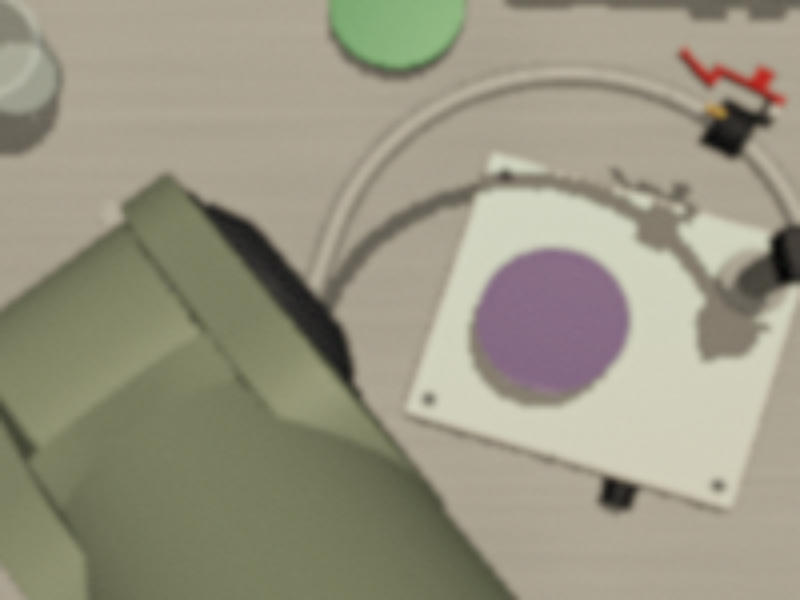

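View pics/wrist4.png

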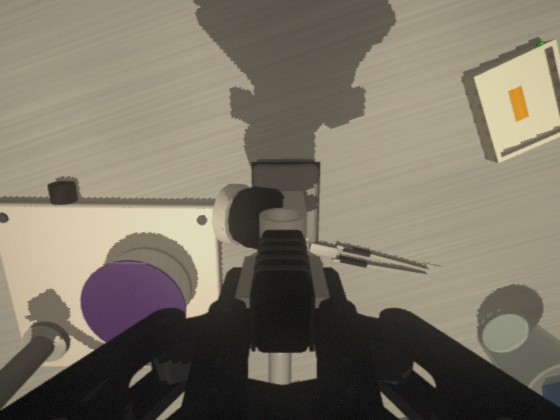

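```bash
python3 - <<'E'
from h import *
p=pickle.load(open('wrist3.pkl','rb')); W=cloud(p)
# tool coordinates
z=p['z_map'];K=p['K'];u,v=np.meshgrid(np.arange(560),np.arange(420))
c=np.stack([(u-K[0,2])/K[0,0]*z,(v-K[1,2])/K[1,1]*z,z],-1)
Tc=np.array(p['tool_from_camera']);L=c@Tc[:3,:3].T+Tc[:3,3]
for r in range(190,236,4): 
    print(r,' '.join('%d,%d,%d'%tuple(np.round(L[r,k]*1000)) for k in range(254,312,6)))
print()
for r in range(350,392,5):
    m=[k for k in range(255,310) if .17<W[r,k,2]<.19]
    if m: print(r,m[0],m[-1],'y',np.round(L[r,m[0],1]*1000,1),np.round(L[r,m[-1],1]*1000,1),'x',np.round(L[r,m,0].mean()*1000,1),'ztop',np.round(W[r,m,2].max()*1000,1), np.round(np.median(W[r,m,2])*1000,1))
# plate front edge
m=(abs(W[...,2]-.016)<.006)&(W[...,0]>.38)&(W[...,0]<.68)&(W[...,1]<.08)&(p['image'].mean(-1)>100)
cols=range(20,190,5); e=[(k,np.where(m[:,k])[0].min()) for k in cols if m[:,k].any() and not 40<k<90]
P=np.array([W[r+1,k,:2] for k,r in e]);P=P[~np.isnan(P).any(1)]
f=np.polyfit(P[:,1],P[:,0],1);print('plate yaw',-np.degrees(np.arctan(f[0])), np.std(np.polyval(f,P[:,1])-P[:,0]))
E
```

```text
190 19,-17,77 20,-13,73 21,-9,69 20,-5,74 18,-2,82 13,2,100 13,7,100 13,11,100 13,15,101 13,20,99
194 19,-16,67 18,-13,69 19,-9,67 19,-5,67 17,-2,73 13,2,90 13,6,89 13,11,90 13,15,89 10,20,99
198 17,-16,65 17,-12,63 17,-9,64 17,-5,66 15,-2,73 13,2,80 13,6,80 13,10,79 12,14,81 7,20,101
202 15,-16,63 16,-12,60 15,-9,61 14,-5,65 12,-2,73 12,2,71 12,6,72 13,10,70 13,14,71 4,20,101
206 13,-16,60 13,-12,59 13,-9,60 11,-5,66 9,-2,73 12,2,63 13,6,62 13,10,62 13,13,62 1,20,101
210 11,-16,57 12,-12,57 17,-8,39 17,-4,38 17,-1,40 17,2,41 17,5,39 17,9,38 13,13,54 -2,20,100
214 9,-16,56 18,-10,31 16,-8,35 15,-4,38 15,-1,39 15,2,39 15,5,39 16,9,36 18,11,31 -5,20,100
218 7,-16,54 17,-10,25 18,-7,24 13,-4,39 12,-1,41 13,2,39 12,5,41 17,8,25 18,11,25 -8,20,100
222 5,-16,54 15,-10,26 16,-7,22 17,-4,21 17,-1,19 17,2,19 17,5,19 17,8,21 16,11,24 -11,20,100
226 3,-16,53 13,-10,26 14,-7,22 15,-4,20 15,-1,19 15,2,18 15,5,19 14,8,23 13,11,25 -14,20,99
230 0,-16,52 10,-10,26 15,-7,14 15,-4,13 16,-1,13 16,2,13 16,5,12 16,8,13 11,11,24 -18,20,101
234 -3,-16,54 9,-10,26 15,-6,8 16,-4,8 16,-1,7 16,2,7 15,5,8 15,7,8 13,11,14 -21,20,100

355 268 290 y -7.3 5.8 x -67.3 ztop 181.8 179.9
360 268 290 y -7.3 5.8 x -71.1 ztop 181.7 179.7
365 268 290 y -7.4 5.8 x -74.5 ztop 182.4 179.8
370 268 290 y -7.4 5.9 x -78.2 ztop 181.5 180.0
375 268 290 y -7.5 5.9 x -81.8 ztop 181.6 180.3
380 268 290 y -7.5 6.0 x -85.4 ztop 181.9 179.9
plate yaw -17.22339139554769 0.0002836540114401132
```

Call:
{"method": "servo_tool", "body": {
  "rows": [
    [0, -0.4, -0.045, 0, 0, 0, 0.05],
    [0, -0.8, -0.045, 0, 0, 0, 0.05],
    [0, -1.1, -0.045, 0, 0, 0, 0.05],
    [0, -1.35, -0.045, 0, 0, 0, 0.05],
    [0, -1.55, -0.045, 0, 0, 0, 0.05]
  ]
}}

```text
time: 9.1
eef_pos: [0.5203, 0.0717, 0.2069]
ee_rot: [[-0.957, 0.292, -0.0], [0.292, 0.957, 0.0], [0.0, 0.0, -1.0]]
ft_force: [-0.4, -0.2, -4.1]
width: 0.0194
```

```bash
cat > look.py <<'E'
import sys
from h import *
from rig import arm,eyes
st=arm.get_state();show(st)
k=sys.argv[1]
for n in sys.argv[2:]:
    p=eyes.grab_frame(n)
    if n=='wrist':
        T=np.eye(4);T[:3,:3]=st['ee_rot'];T[:3,3]=st['eef_pos']
        C=T@p['tool_from_camera'];p['position']=C[:3,3];p['orientation']=C[:3,:3]
    pickle.dump(p,open(n+k+'.pkl','wb')); im=p['image']
    cv2.imwrite(f'pics/{n}_{k}.png',im if n=='wrist' else cv2.resize(im[130:290,170:370],None,fx=4,fy=3.75,interpolation=2) if n=='top' else cv2.resize(im[130:290,190:330],None,fx=3.7,fy=3.7,interpolation=2))
E
python3 look.py 5 side wrist
```

```text
t 9.1 pos [0.5203 0.0717 0.2069] yaw 163.04 z [-0.  0. -1.] q [ 18.4  27.9 -44.1 106.5  23.4  55.   36.9] F [-0.4 -0.2 -4.1] M [-0.   -0.05  0.01] w 0.0194
```

View pics/side_5.png

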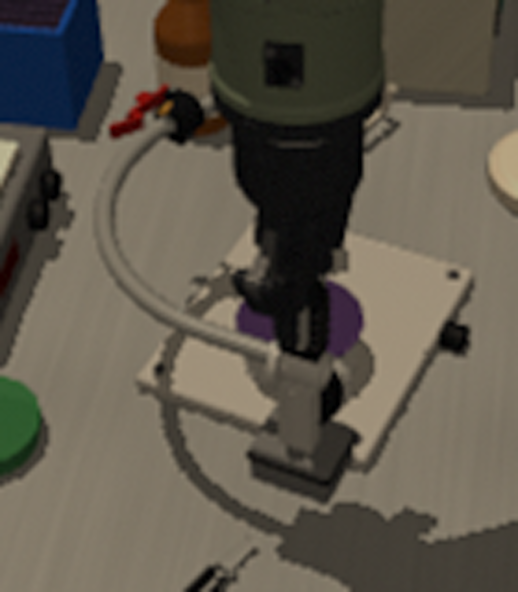

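View pics/wrist_5.png

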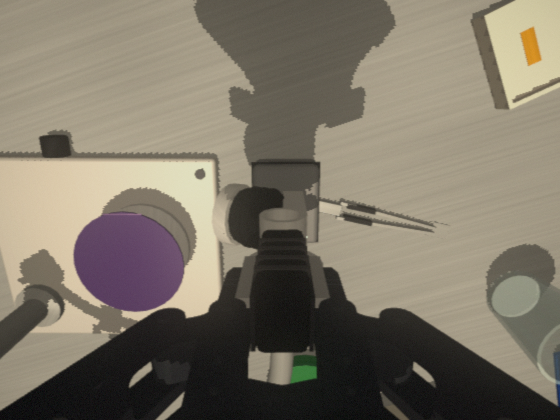

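```bash
cat > rod.py <<'E'
import sys
from h import *
p=pickle.load(open(sys.argv[1],'rb')); W=cloud(p)
z=p['z_map'];K=p['K'];u,v=np.meshgrid(np.arange(560),np.arange(420))
c=np.stack([(u-K[0,2])/K[0,0]*z,(v-K[1,2])/K[1,1]*z,z],-1)
Tc=np.array(p['tool_from_camera']);L=c@Tc[:3,:3].T+Tc[:3,3]
for r in range(350,400,4):
    m=[k for k in range(235,325) if .17<W[r,k,2]<.19]
    if m: print(r,m[0],m[-1],'y',np.round(L[r,m[0],1]*1000,1),np.round(L[r,m[-1],1]*1000,1),'x',np.round(L[r,m,0].mean()*1000,1),'ztop',np.round(W[r,m,2].max()*1000,1), 'ctr world',np.round((W[r,m[0]]+W[r,m[-1]])[:2]*500,1))
E
python3 rod.py wrist5.pkl; python3 rod.py wrist3.pkl
```

```text
354 270 292 y -6.1 6.9 x -66.7 ztop 182.1 ctr world [586.6  52. ]
358 270 292 y -6.1 6.9 x -69.3 ztop 182.4 ctr world [589.3  51.1]
362 270 292 y -6.1 7.0 x -72.3 ztop 182.9 ctr world [592.1  50.3]
366 269 291 y -6.8 6.4 x -75.1 ztop 182.3 ctr world [594.9  48.8]
370 269 291 y -6.8 6.4 x -78.0 ztop 182.6 ctr world [597.7  47.9]
374 268 290 y -7.5 5.8 x -80.8 ztop 182.4 ctr world [600.   46.6]
378 268 290 y -7.5 5.9 x -83.8 ztop 182.1 ctr world [602.7  45.8]
382 270 289 y -6.2 5.3 x -86.3 ztop 182.9 ctr world [604.7  45.5]
354 268 290 y -7.3 5.8 x -66.7 ztop 181.4 ctr world [541.7  65.3]
358 268 290 y -7.3 5.8 x -69.6 ztop 181.5 ctr world [544.5  64.4]
362 268 290 y -7.4 5.8 x -72.4 ztop 181.5 ctr world [547.1  63.7]
366 268 290 y -7.4 5.8 x -75.2 ztop 181.2 ctr world [550.2  62.7]
370 268 290 y -7.4 5.9 x -78.2 ztop 181.5 ctr world [553.2  61.8]
374 268 290 y -7.5 5.9 x -81.3 ztop 180.9 ctr world [556.5  60.8]
378 268 290 y -7.5 5.9 x -84.0 ztop 181.7 ctr world [559.   60.1]
382 270 290 y -6.2 6.0 x -86.8 ztop 181.6 ctr world [561.7  59.9]
```

Call:
{"method": "servo_tool", "body": {
  "rows": [
    [0, -0.17, 0, 0, 0, 0, 0],
    [0, -0.34, 0, 0, 0, 0, 0],
    [0, -0.51, 0, 0, 0, 0, 0],
    [0, -0.68, 0, 0, 0, 0, 0],
    [0, -0.85, 0, 0, 0, 0, 0]
  ]
}}

```text
time: 9.82
eef_pos: [0.5445, 0.0643, 0.207]
ee_rot: [[-0.957, 0.292, -0.0], [0.292, 0.957, -0.0], [0.0, -0.0, -1.0]]
ft_force: [0.1, 0.8, -4.2]
width: 0.0199
```

```bash
python3 look.py 6 side wrist; python3 rod.py wrist6.pkl
python3 - <<'E'
from h import *
from scipy.optimize import least_squares
t=pickle.load(open('top0.pkl','rb')); W=cloud(t)
# rays to plane z=.181 for raised pixels
m=(W[...,2]>.165)&(W[...,2]<.19)&(W[...,0]>.5)&(W[...,0]<.73)&(W[...,1]<.1)&(W[...,1]>-.14)
r,c=np.where(m)
P=np.array([atz(t,a,b,.178)[:2] for a,b in zip(r,c)])
k=np.hypot(P[:,0]-.545,P[:,1]+.08)>.115;P=P[k]
def sd(v,P=P):
    cx,cy,a=v; d=P-[cx,cy]; x=d@[np.cos(a),np.sin(a)]; y=d@[-np.sin(a),np.cos(a)]
    return np.where(x<0,y-.14,np.hypot(x,y)-.14)
f=least_squares(sd,[.55,-.08,-.28],loss='soft_l1',f_scale=.003);print(f.x,np.degrees(f.x[2]),sd(f.x).std())
f=least_squares(lambda v:sd([v[0],v[1],np.radians(-17.1)]),[.55,-.08],loss='soft_l1',f_scale=.003);print(f.x)
# free circle on arc pts only
q=P[P[:,0]>.6]; f=least_squares(lambda v:np.hypot(q[:,0]-v[0],q[:,1]-v[1])-v[2],[.54,-.08,.14]);print('circle',f.x)
E
```

```text
t 9.82 pos [0.5445 0.0643 0.207 ] yaw 163.05 z [-0. -0. -1.] q [ 18.4  29.9 -43.4 103.2  24.2  56.6  38.2] F [ 0.1  0.8 -4.2] M [-0.01 -0.02 -0.01] w 0.0199
354 265 288 y -9.1 4.6 x -66.6 ztop 182.4 ctr world [609.9  42. ]
358 264 287 y -9.7 4.0 x -69.5 ztop 182.5 ctr world [612.8  40.5]
362 263 286 y -10.4 3.4 x -72.3 ztop 182.9 ctr world [615.9  38.9]
366 261 285 y -11.7 2.8 x -75.4 ztop 182.1 ctr world [619.1  36.9]
370 260 283 y -12.3 1.6 x -78.0 ztop 182.5 ctr world [620.2  35.7]
374 258 282 y -13.7 1.0 x -81.2 ztop 182.7 ctr world [623.5  33.6]
378 257 280 y -14.3 -0.2 x -83.7 ztop 182.5 ctr world [625.4  32.1]
382 269 279 y -6.7 -0.8 x -86.5 ztop 182.5 ctr world [627.2  35.2]
[ 0.54324526 -0.08278531 -0.29604896] -16.962355859179812 0.004094364706726892
[ 0.54325179 -0.08281756]
circle [ 0.54357149 -0.08248736  0.13962641]
```

View pics/side_6.png

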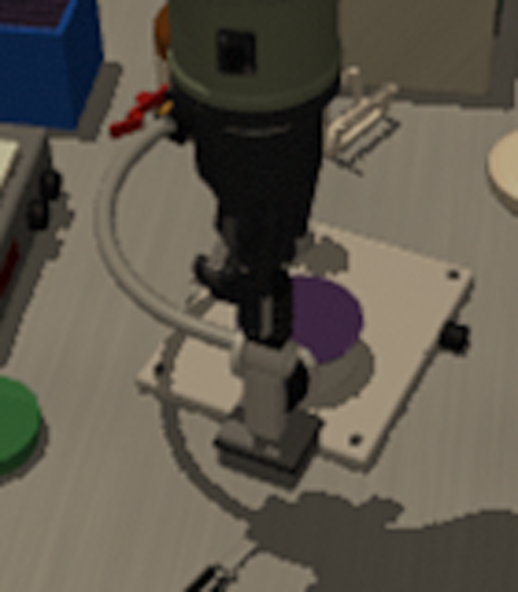

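Call:
{"method": "servo_tool", "body": {
  "rows": [
    [0, -0.2, 0, 0, 0, 0, 0],
    [0, -0.42, 0, 0, 0, 0, 0],
    [0, -0.64, 0, 0, 0, 0, 0],
    [0, -0.86, 0, 0, 0, 0, 0],
    [0, -1.05, 0, 0, 0, 0, 0]
  ]
}}

```text
time: 10.55
eef_pos: [0.5748, 0.0551, 0.207]
ee_rot: [[-0.957, 0.292, -0.0], [0.292, 0.957, 0.0], [0.0, 0.0, -1.0]]
ft_force: [0.6, -0.5, -3.8]
width: 0.0193
```

```bash
cat > arc.py <<'E'
import sys
from h import *
from rig import arm
from scipy.spatial.transform import Rotation as R
C=np.array([.5439,-.0816]); ys=-17.0
def main(step,n=5,Rt=.139,zc=.2065,C=C):
    st=arm.get_state(); show(st)
    p=np.array(st['eef_pos']);T=np.array(st['ee_rot'])
    d=p[:2]-C; a=np.degrees(np.arctan2(d[1],d[0]))-ys
    print('a',round(a,2),'r',round(np.hypot(*d)*1000,2),'yawerr',round((np.degrees(np.arctan2(T[1,0],T[0,0]))-(180+ys+a-90)+180)%360-180,2))
    tang=(a+ys-90)*np.pi/180; F=np.array(st['ft_force']); print('Ftang',F[0]*np.cos(tang)+F[1]*np.sin(tang),'Frad',-F[0]*np.sin(tang)+F[1]*np.cos(tang))
    for k in range(1,n+1):
        b=a-step*k; th=np.radians(b+ys); pos=[C[0]+Rt*np.cos(th),C[1]+Rt*np.sin(th),zc]
        y=np.radians(180+ys+b-90); Rt_=np.array([[np.cos(y),np.sin(y),0],[np.sin(y),-np.cos(y),0],[0,0,-1.]])
        print(round(b,1),np.round(T.T@(np.array(pos)-p)/.03,2).tolist(),np.round(R.from_matrix(T.T@Rt_).as_rotvec(degrees=True)/5,2).tolist())
main(float(sys.argv[1]))
E
python3 arc.py 3; python3 look.py 7 wrist side; python3 rod.py wrist7.pkl
```

```text
t 10.55 pos [0.5748 0.0551 0.207 ] yaw 163.04 z [-0.  0. -1.] q [ 18.2  32.4 -42.5  99.   25.1  58.6  39.8] F [ 0.6 -0.5 -3.8] M [-0.01  0.02  0.06] w 0.0193
a 94.25 r 140.17 yawerr -4.21
Ftang 0.7409262349195781 Frad -0.39430316107620916
91.3 [-0.25, -0.03, 0.02] [0.0, -0.0, -0.24]
88.3 [-0.49, -0.03, 0.02] [0.0, -0.0, 0.36]
85.3 [-0.73, -0.04, 0.02] [0.0, -0.0, 0.96]
82.3 [-0.97, -0.07, 0.02] [0.0, -0.0, 1.56]
79.3 [-1.21, -0.11, 0.02] [0.0, -0.0, 2.16]
t 10.55 pos [0.5748 0.0551 0.207 ] yaw 163.04 z [-0.  0. -1.] q [ 18.2  32.4 -42.5  99.   25.1  58.6  39.8] F [ 0.6 -0.5 -3.8] M [-0.01  0.02  0.06] w 0.0193
350 255 257 y -14.6 -13.3 x -63.2 ztop 182.1 ctr world [631.1  23.4]
354 249 272 y -18.6 -4.9 x -66.6 ztop 182.7 ctr world [637.5  23.8]
358 248 270 y -19.0 -6.1 x -69.0 ztop 182.7 ctr world [639.5  22.3]
362 248 268 y -19.0 -7.3 x -71.9 ztop 182.6 ctr world [641.8  20.9]
366 248 265 y -18.9 -9.1 x -74.2 ztop 182.8 ctr world [643.   19.7]
370 248 263 y -18.9 -10.3 x -77.2 ztop 183.2 ctr world [645.4  18.3]
374 248 260 y -19.0 -12.2 x -80.0 ztop 182.8 ctr world [647.6  16.6]
378 250 257 y -18.0 -14.0 x -83.6 ztop 181.9 ctr world [650.7  15.2]
```

View pics/side_7.png

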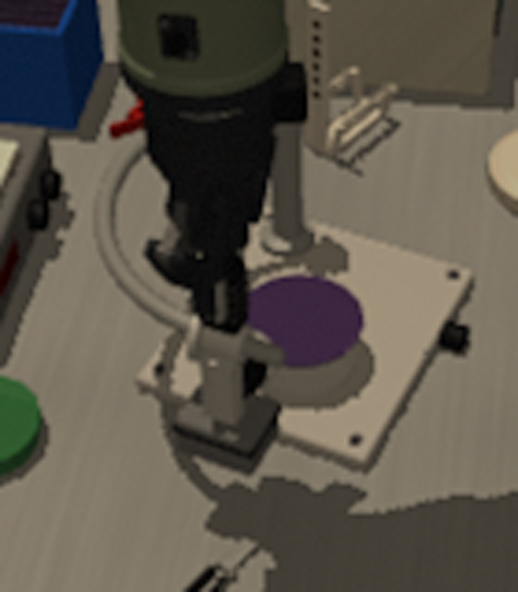

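Call:
{"method": "servo_tool", "body": {
  "rows": [
    [0, -0.25, -0.01, 0, 0, 0, 0.1],
    [0, -0.49, -0.02, 0, 0, 0, 0.5],
    [0, -0.73, -0.03, 0, 0, 0, 1.0],
    [0, -0.97, -0.06, 0, 0, 0, 1.56],
    [0, -1.21, -0.1, 0, 0, 0, 2.16]
  ]
}}

```text
time: 11.28
eef_pos: [0.6087, 0.0416, 0.207]
ee_rot: [[-0.883, 0.469, -0.0], [0.469, 0.883, 0.0], [0.0, 0.0, -1.0]]
ft_force: [-0.8, -0.7, -3.5]
width: 0.0195
```

```bash
sed -i 's/C=np.array(\[.5439/C=np.array([.5446/' arc.py; python3 arc.py 3.5; python3 look.py 8 wrist; python3 rod.py wrist8.pkl
```

```text
t 11.28 pos [0.6087 0.0416 0.207 ] yaw 152.04 z [-0.  0. -1.] q [ 16.5  34.4 -38.9  94.   24.2  60.2  32.3] F [-0.8 -0.7 -3.5] M [ 0.03  0.03 -0.03] w 0.0195
a 79.51 r 138.88 yawerr -0.47
Ftang -0.403352774282717 Frad -1.0438672706238175
76.0 [-0.28, -0.0, 0.02] [0.0, -0.0, 0.61]
72.5 [-0.56, -0.03, 0.02] [0.0, -0.0, 1.31]
69.0 [-0.84, -0.07, 0.02] [0.0, -0.0, 2.01]
65.5 [-1.12, -0.12, 0.02] [0.0, -0.0, 2.71]
62.0 [-1.39, -0.2, 0.02] [0.0, -0.0, 3.41]
t 11.28 pos [0.6087 0.0416 0.207 ] yaw 152.04 z [-0.  0. -1.] q [ 16.5  34.4 -38.9  94.   24.2  60.2  32.3] F [-0.8 -0.7 -3.5] M [ 0.03  0.03 -0.03] w 0.0195
350 255 257 y -14.4 -13.1 x -62.5 ztop 182.5 ctr world [657.7   0. ]
354 249 265 y -17.9 -8.8 x -65.7 ztop 183.7 ctr world [661.8  -1.7]
358 248 263 y -18.5 -10.0 x -68.7 ztop 182.4 ctr world [663.8  -3.8]
362 248 260 y -18.6 -11.8 x -71.3 ztop 182.7 ctr world [665.3  -5.6]
366 248 257 y -18.6 -13.6 x -74.3 ztop 182.6 ctr world [667.   -7.5]
370 248 254 y -18.7 -15.5 x -77.7 ztop 181.6 ctr world [669.6 -10.1]
374 248 251 y -18.9 -17.3 x -80.8 ztop 181.1 ctr world [671.7 -12.3]
```

Call:
{"method": "servo_tool", "body": {
  "rows": [
    [0, -0.28, 0, 0, 0, 0, 0.61],
    [0, -0.56, -0.03, 0, 0, 0, 1.31],
    [0, -0.84, -0.07, 0, 0, 0, 2.01],
    [0, -1.12, -0.12, 0, 0, 0, 2.71],
    [0, -1.39, -0.2, 0, 0, 0, 3.41]
  ]
}}

```text
time: 11.95
eef_pos: [0.6428, 0.0168, 0.207]
ee_rot: [[-0.707, 0.707, -0.0], [0.707, 0.707, 0.0], [0.0, -0.0, -1.0]]
ft_force: [-0.0, 0.4, -3.7]
width: 0.0199
```

```bash
python3 arc.py 3.5
```

```text
t 11.95 pos [0.6428 0.0168 0.207 ] yaw 134.99 z [-0.  0. -1.] q [ 15.   36.3 -34.1  88.9  22.2  61.6  20.5] F [-0.   0.4 -3.7] M [-0.03 -0.04 -0.02] w 0.0199
a 62.06 r 138.98 yawerr -0.07
Ftang -0.3185387990186904 Frad 0.2862969180586409
58.6 [-0.28, -0.01, 0.02] [-0.0, -0.0, 0.69]
55.1 [-0.56, -0.03, 0.02] [-0.0, -0.0, 1.39]
51.6 [-0.84, -0.08, 0.02] [-0.0, -0.0, 2.09]
48.1 [-1.12, -0.14, 0.02] [-0.0, -0.0, 2.79]
44.6 [-1.39, -0.21, 0.02] [-0.0, -0.0, 3.49]
```

Call:
{"method": "servo_tool", "body": {
  "rows": [
    [0, -0.28, -0.01, 0, 0, 0, 0.69],
    [0, -0.56, -0.03, 0, 0, 0, 1.39],
    [0, -0.84, -0.08, 0, 0, 0, 2.09],
    [0, -1.12, -0.14, 0, 0, 0, 2.79],
    [0, -1.39, -0.21, 0, 0, 0, 3.49]
  ]
}}

```text
time: 12.58
eef_pos: [0.6678, -0.0172, 0.2069]
ee_rot: [[-0.462, 0.887, -0.0], [0.887, 0.462, 0.0], [0.0, -0.0, -1.0]]
ft_force: [-0.2, -0.4, -3.5]
width: 0.0195
```

```bash
python3 arc.py 3.5;  python3 look.py 9 side top
```

```text
t 12.57 pos [ 0.6678 -0.0172  0.2069] yaw 117.54 z [-0.  0. -1.] q [ 14.6  37.7 -29.4  84.8  19.7  62.6   8.7] F [-0.2 -0.4 -3.5] M [-0.04  0.01  0.  ] w 0.0195
a 44.6 r 139.07 yawerr -0.07
Ftang 0.25562532014035916 Frad -0.3747109912171884
41.1 [-0.28, -0.01, 0.01] [-0.0, -0.0, 0.69]
37.6 [-0.56, -0.04, 0.01] [-0.0, -0.0, 1.39]
34.1 [-0.84, -0.08, 0.01] [-0.0, -0.0, 2.09]
30.6 [-1.12, -0.14, 0.01] [-0.0, -0.0, 2.79]
27.1 [-1.39, -0.22, 0.01] [-0.0, -0.0, 3.49]
t 12.57 pos [ 0.6678 -0.0172  0.2069] yaw 117.54 z [-0.  0. -1.] q [ 14.6  37.7 -29.4  84.8  19.7  62.6   8.7] F [-0.2 -0.4 -3.5] M [-0.04  0.01  0.  ] w 0.0195
```

View pics/side_9.png

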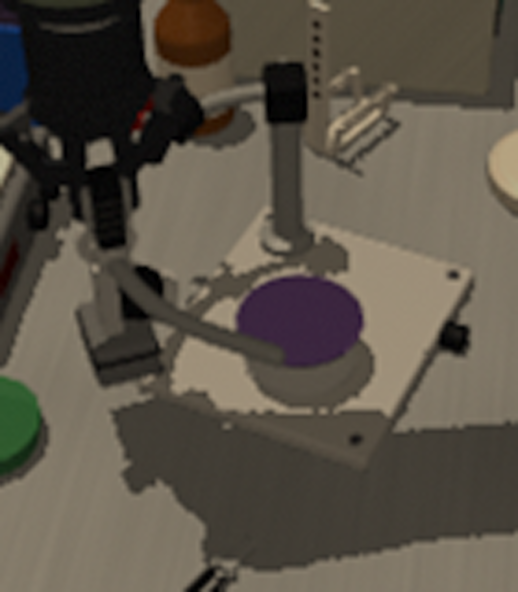

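View pics/top_9.png

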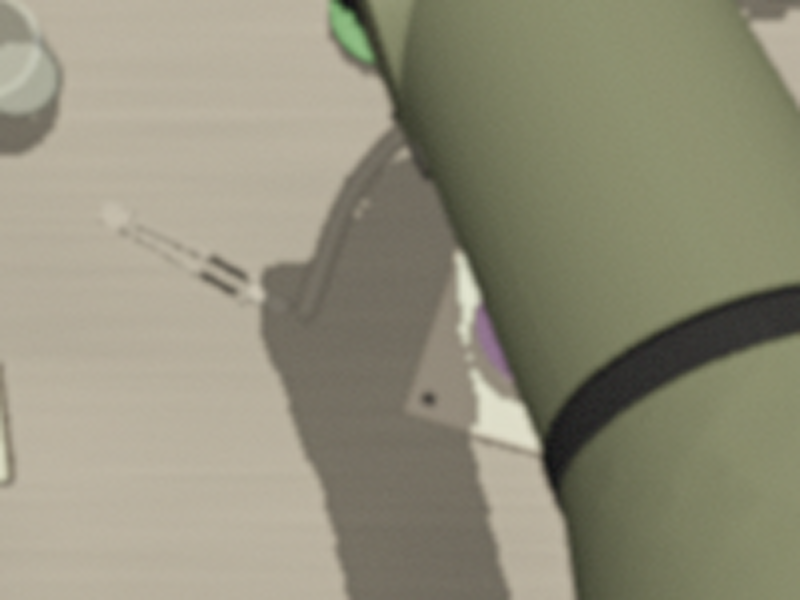

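Call:
{"method": "servo_tool", "body": {
  "rows": [
    [0, -0.28, -0.01, 0, 0, 0, 0.69],
    [0, -0.56, -0.04, 0, 0, 0, 1.39],
    [0, -0.84, -0.08, 0, 0, 0, 2.09],
    [0, -1.12, -0.14, 0, 0, 0, 2.79],
    [0, -1.39, -0.22, 0, 0, 0, 3.49]
  ]
}}

```text
time: 13.3
eef_pos: [0.6811, -0.0566, 0.207]
ee_rot: [[-0.178, 0.984, -0.0], [0.984, 0.178, 0.0], [0.0, -0.0, -1.0]]
ft_force: [-0.1, 0.1, -3.8]
width: 0.0196
```

```bash
python3 arc.py 2.5; python3 - <<'E'
from h import *
t=pickle.load(open('top0.pkl','rb')); W=cloud(t); im=t['image'].astype(int)
m=(W[...,2]>.170)&(W[...,2]<.2)&(W[...,0]>.6)&(W[...,0]<.72)&(W[...,1]<-.1)&(W[...,1]>-.22)
dark=m&(im.max(-1)<75); red=m&(im[...,2]>im[...,1]*1.6)&(im[...,2]>90); yel=m&(im[...,1]>im[...,0]*1.4)&(im[...,2]>100)&~red
for n,k in(('dark',dark),('red',red),('yel',yel)):
    P=W[k]; d=P[:,:2]-[.5436,-.0825]; a=np.degrees(np.arctan2(d[:,1],d[:,0]))+17; r=np.hypot(d[:,0],d[:,1])*1000
    print(n,len(P),'a',np.percentile(a,[0,5,50,95,100]).round(1),'r',np.percentile(r,[0,5,50,95,100]).round(0),'z',np.percentile(P[:,2],[5,95]).round(3))
    if n=='dark':
        for lo in range(-32,-10,2):
            q=(a>=lo)&(a<lo+2); 
            if q.any(): print(lo,q.sum(),r[q].min().round(),r[q].max().round(),P[q,2].max().round(3))
E
```

```text
t 13.3 pos [ 0.6811 -0.0566  0.207 ] yaw 100.24 z [-0.  0. -1.] q [ 14.9  38.4 -24.9  82.3  17.1  63.   -2.8] F [-0.1  0.1 -3.8] M [ 0.04  0.   -0.05] w 0.0196
a 27.37 r 138.77 yawerr -0.13
Ftang -0.12349107509148605 Frad -0.11571979503862992
24.9 [-0.2, 0.0, 0.02] [-0.0, -0.0, 0.47]
22.4 [-0.4, -0.01, 0.02] [-0.0, -0.0, 0.97]
19.9 [-0.6, -0.03, 0.02] [-0.0, -0.0, 1.47]
17.4 [-0.8, -0.06, 0.02] [-0.0, -0.0, 1.97]
14.9 [-1.0, -0.1, 0.02] [-0.0, -0.0, 2.47]
dark 119 a [-29.5 -28.6 -24.7 -20.3 -19.4] r [125. 127. 137. 155. 158.] z [0.183 0.194]
-30 12 128.0 158.0 0.192
-28 29 128.0 158.0 0.196
-26 27 127.0 155.0 0.194
-24 27 125.0 151.0 0.194
-22 20 126.0 153.0 0.194
-20 4 134.0 150.0 0.192
red 90 a [-28.  -26.4 -19.4  -7.8  -6.3] r [156. 159. 169. 182. 184.] z [0.175 0.184]
yel 12 a [-21.  -20.6 -18.9 -17.3 -17. ] r [138. 138. 141. 145. 146.] z [0.189 0.193]
```

Call:
{"method": "servo_tool", "body": {
  "rows": [
    [0, -0.25, 0, 0, 0, 0, 0.6],
    [0, -0.5, -0.02, 0, 0, 0, 1.22],
    [0, -0.75, -0.05, 0, 0, 0, 1.85],
    [0, -1.0, -0.1, 0, 0, 0, 2.47],
    [0, -1.2, -0.15, 0, 0, 0, 2.97]
  ]
}}

```text
time: 13.92
eef_pos: [0.683, -0.0936, 0.207]
ee_rot: [[0.083, 0.997, -0.0], [0.997, -0.083, -0.0], [-0.0, -0.0, -1.0]]
ft_force: [0.3, 0.1, -3.8]
width: 0.0195
```

```bash
python3 arc.py 2.2
```

```text
t 13.93 pos [ 0.683  -0.0936  0.207 ] yaw 85.26 z [-0. -0. -1.] q [ 15.6  38.4 -21.2  81.4  14.6  62.9 -12.8] F [ 0.3  0.1 -3.8] M [-0.04  0.08 -0.02] w 0.0195
a 12.05 r 138.93 yawerr 0.22
Ftang -0.09729624078502536 Frad 0.2710463849242745
9.8 [-0.18, -0.0, 0.02] [-0.0, 0.0, 0.48]
7.6 [-0.36, -0.01, 0.02] [-0.0, 0.0, 0.92]
5.4 [-0.53, -0.03, 0.02] [-0.0, 0.0, 1.36]
3.2 [-0.71, -0.05, 0.02] [-0.0, 0.0, 1.8]
1.0 [-0.88, -0.09, 0.02] [-0.0, 0.0, 2.24]
```

Call:
{"method": "servo_tool", "body": {
  "rows": [
    [0, -0.18, 0, 0, 0, 0, 0.48],
    [0, -0.36, -0.01, 0, 0, 0, 0.92],
    [0, -0.53, -0.03, 0, 0, 0, 1.36],
    [0, -0.71, -0.05, 0, 0, 0, 1.8],
    [0, -0.88, -0.09, 0, 0, 0, 2.24]
  ]
}}

```text
time: 14.55
eef_pos: [0.6782, -0.1194, 0.207]
ee_rot: [[0.274, 0.962, 0.0], [0.962, -0.274, 0.0], [0.0, -0.0, -1.0]]
ft_force: [-0.9, -0.1, -2.7]
width: 0.0191
```

```bash
python3 arc.py 0.9; python3 look.py 10 side top
```

```text
t 14.55 pos [ 0.6782 -0.1194  0.207 ] yaw 74.1 z [ 0.  0. -1.] q [ 16.2  38.  -18.4  81.6  12.7  62.3 -20.4] F [-0.9 -0.1 -2.7] M [-0.06 -0.02  0.08] w 0.0191
a 1.18 r 138.85 yawerr -0.08
Ftang 0.37948690117037337 Frad -0.8461646095375608
0.3 [-0.07, 0.0, 0.02] [-0.0, -0.0, 0.16]
-0.6 [-0.15, 0.0, 0.02] [-0.0, -0.0, 0.34]
-1.5 [-0.22, 0.0, 0.02] [-0.0, -0.0, 0.52]
-2.4 [-0.29, -0.0, 0.02] [-0.0, -0.0, 0.7]
-3.3 [-0.36, -0.01, 0.02] [-0.0, -0.0, 0.88]
t 14.55 pos [ 0.6782 -0.1194  0.207 ] yaw 74.1 z [ 0.  0. -1.] q [ 16.2  38.  -18.4  81.6  12.7  62.3 -20.4] F [-0.9 -0.1 -2.7] M [-0.06 -0.02  0.08] w 0.0191
```

View pics/side_10.png

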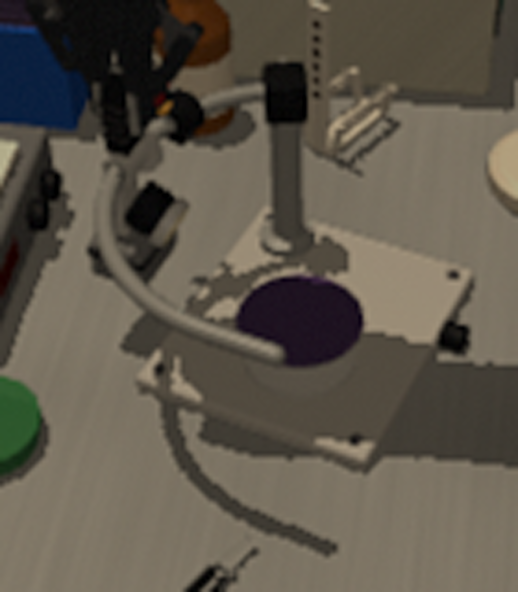

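Call:
{"method": "servo_tool", "body": {
  "rows": [
    [0, -0.08, 0, 0, 0, 0, 0.2],
    [0, -0.16, 0, 0, 0, 0, 0.38],
    [0, -0.24, 0, 0, 0, 0, 0.57],
    [0, -0.32, 0, 0, 0, 0, 0.77],
    [0, -0.4, -0.01, 0, 0, 0, 0.97]
  ]
}}

```text
time: 15.28
eef_pos: [0.6747, -0.1306, 0.207]
ee_rot: [[0.353, 0.936, -0.0], [0.936, -0.353, 0.0], [0.0, -0.0, -1.0]]
ft_force: [-0.0, 1.8, -3.4]
width: 0.0195
```

```bash
python3 arc.py 0.6
```

```text
t 15.28 pos [ 0.6747 -0.1306  0.207 ] yaw 69.34 z [-0.  0. -1.] q [ 16.5  37.8 -17.3  81.9  11.9  62.  -23.6] F [-0.   1.8 -3.4] M [0.47 0.08 0.03] w 0.0195
a -3.63 r 138.99 yawerr -0.04
Ftang -1.6350240235460471 Frad -0.6602539866473205
-4.2 [-0.05, 0.0, 0.02] [-0.0, -0.0, 0.11]
-4.8 [-0.1, -0.0, 0.02] [-0.0, -0.0, 0.23]
-5.4 [-0.15, -0.0, 0.02] [-0.0, -0.0, 0.35]
-6.0 [-0.19, -0.0, 0.02] [-0.0, -0.0, 0.47]
-6.6 [-0.24, -0.01, 0.02] [-0.0, -0.0, 0.59]
```

Call:
{"method": "servo_tool", "body": {
  "rows": [
    [0, -0.06, 0, 0, 0, 0, 0.14],
    [0, -0.12, 0, 0, 0, 0, 0.29],
    [0, -0.18, 0, 0, 0, 0, 0.43],
    [0, -0.24, 0, 0, 0, 0, 0.58],
    [0, -0.3, -0.01, 0, 0, 0, 0.73]
  ]
}}

```text
time: 15.9
eef_pos: [0.6713, -0.1385, 0.207]
ee_rot: [[0.411, 0.912, -0.0], [0.912, -0.411, 0.001], [0.001, -0.0, -1.0]]
ft_force: [-0.9, 5.9, -4.4]
width: 0.0198
```

```bash
python3 arc.py 0.6
```

```text
t 15.9 pos [ 0.6713 -0.1385  0.207 ] yaw 65.72 z [-0.     0.001 -1.   ] q [ 16.7  37.5 -16.4  82.3  11.2  61.8 -26.1] F [-0.9  5.9 -4.4] M [1.54 0.17 0.07] w 0.0198
a -7.18 r 138.83 yawerr -0.1
Ftang -4.990353736849207 Frad -3.271351788418082
-7.8 [-0.05, 0.01, 0.02] [-0.0, -0.01, 0.1]
-8.4 [-0.1, 0.0, 0.02] [-0.0, -0.01, 0.22]
-9.0 [-0.15, 0.0, 0.02] [-0.0, -0.01, 0.34]
-9.6 [-0.19, 0.0, 0.02] [-0.0, -0.01, 0.46]
-10.2 [-0.24, -0.0, 0.02] [-0.0, -0.01, 0.58]
```

Call:
{"method": "servo_tool", "body": {
  "rows": [
    [0, -0.05, 0, 0, 0, 0, 0.12],
    [0, -0.1, 0, 0, 0, 0, 0.24],
    [0, -0.15, 0, 0, 0, 0, 0.36],
    [0, -0.2, 0, 0, 0, 0, 0.47],
    [0, -0.24, 0, 0, 0, 0, 0.58]
  ]
}}

```text
time: 16.52
eef_pos: [0.6679, -0.1448, 0.2068]
ee_rot: [[0.457, 0.89, -0.001], [0.89, -0.457, 0.001], [0.0, -0.001, -1.0]]
ft_force: [-4.0, 6.7, -3.4]
width: 0.0192
```

```bash
python3 arc.py 0.4
```

```text
t 16.52 pos [ 0.6679 -0.1448  0.2068] yaw 62.84 z [-0.001  0.001 -1.   ] q [ 16.9  37.3 -15.7  82.6  10.7  61.6 -28. ] F [-4.   6.7 -3.4] M [1.49 0.87 0.04] w 0.0192
a -10.11 r 138.57 yawerr -0.05
Ftang -4.104509800662994 Frad -6.593036386217048
-10.5 [-0.03, 0.01, 0.01] [-0.02, -0.0, 0.07]
-10.9 [-0.06, 0.01, 0.01] [-0.02, -0.0, 0.15]
-11.3 [-0.1, 0.01, 0.01] [-0.02, -0.0, 0.23]
-11.7 [-0.13, 0.01, 0.01] [-0.02, -0.0, 0.31]
-12.1 [-0.16, 0.01, 0.01] [-0.02, -0.0, 0.39]
```

Call:
{"method": "servo_tool", "body": {
  "rows": [
    [0, -0.04, 0.01, 0, 0, 0, 0.08],
    [0, -0.08, 0.01, 0, 0, 0, 0.17],
    [0, -0.12, 0.01, 0, 0, 0, 0.27],
    [0, -0.15, 0.01, 0, 0, 0, 0.36],
    [0, -0.18, 0.01, 0, 0, 0, 0.43]
  ]
}}

```text
time: 17.15
eef_pos: [0.6663, -0.1507, 0.207]
ee_rot: [[0.49, 0.872, 0.0], [0.872, -0.49, -0.0], [0.0, 0.0, -1.0]]
ft_force: [1.7, 1.2, -4.7]
width: 0.0197
```

```bash
python3 arc.py 0.3; python3 look.py 11 side top
```

```text
t 17.15 pos [ 0.6663 -0.1507  0.207 ] yaw 60.66 z [ 0. -0. -1.] q [ 17.   37.2 -15.1  82.8  10.4  61.4 -29.5] F [ 1.7  1.2 -4.7] M [ 0.42 -0.19  0.02] w 0.0197
a -12.57 r 139.92 yawerr 0.23
Ftang -1.8939270717753296 Frad 0.8970329530006802
-12.9 [-0.02, -0.03, 0.02] [0.01, -0.0, 0.11]
-13.2 [-0.05, -0.03, 0.02] [0.01, -0.0, 0.17]
-13.5 [-0.07, -0.03, 0.02] [0.01, -0.0, 0.23]
-13.8 [-0.1, -0.03, 0.02] [0.01, -0.0, 0.29]
-14.1 [-0.12, -0.03, 0.02] [0.01, -0.0, 0.35]
t 17.15 pos [ 0.6663 -0.1507  0.207 ] yaw 60.66 z [ 0. -0. -1.] q [ 17.   37.2 -15.1  82.8  10.4  61.4 -29.5] F [ 1.7  1.2 -4.7] M [ 0.42 -0.19  0.02] w 0.0197
```

View pics/side_11.png

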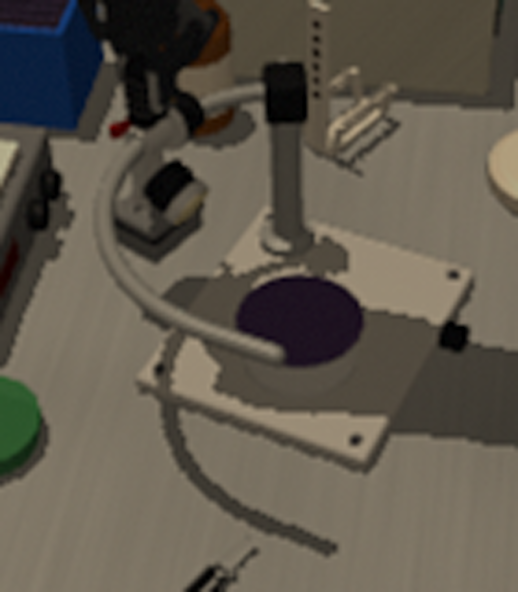

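View pics/top_11.png

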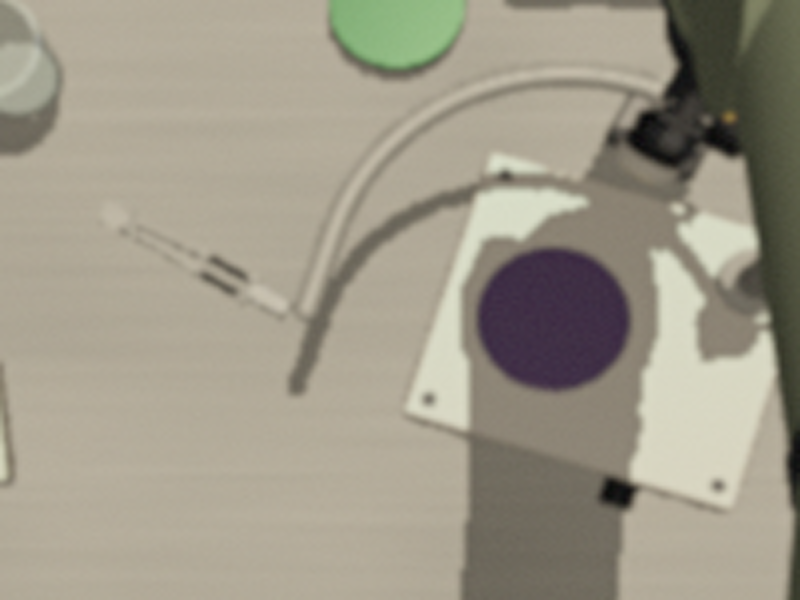

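Call:
{"method": "servo_tool", "body": {
  "rows": [
    [0, -0.03, -0.01, 0, 0, 0, 0.08],
    [0, -0.05, -0.01, 0, 0, 0, 0.14],
    [0, -0.07, -0.01, 0, 0, 0, 0.18],
    [0, -0.08, -0.01, 0, 0, 0, 0.2],
    [0, -0.08, -0.01, 0, 0, 0, 0.2]
  ]
}}

```text
time: 17.88
eef_pos: [0.6651, -0.1519, 0.2071]
ee_rot: [[0.504, 0.864, 0.001], [0.864, -0.504, 0.0], [0.001, 0.001, -1.0]]
ft_force: [4.2, 2.8, -3.7]
width: 0.0193
```

```bash
python3 arc.py 0.3
```

```text
t 17.88 pos [ 0.6651 -0.1519  0.2071] yaw 59.71 z [ 0.001  0.    -1.   ] q [ 17.1  37.1 -14.9  83.   10.2  61.2 -30.2] F [ 4.2  2.8 -3.7] M [ 0.78 -1.03  0.04] w 0.0193
a -13.27 r 139.53 yawerr -0.01
Ftang -4.553872604232302 Frad 2.215972568093995
-13.6 [-0.02, -0.02, 0.02] [0.01, -0.01, 0.06]
-13.9 [-0.05, -0.02, 0.02] [0.01, -0.01, 0.12]
-14.2 [-0.07, -0.02, 0.02] [0.01, -0.01, 0.18]
-14.5 [-0.1, -0.02, 0.02] [0.01, -0.01, 0.24]
-14.8 [-0.12, -0.02, 0.02] [0.01, -0.01, 0.3]
```

```bash
python3 look.py 12 wrist
```

```text
t 17.88 pos [ 0.6651 -0.1519  0.2071] yaw 59.71 z [ 0.001  0.    -1.   ] q [ 17.1  37.1 -14.9  83.   10.2  61.2 -30.2] F [ 4.2  2.8 -3.7] M [ 0.78 -1.03  0.04] w 0.0193
```

View pics/wrist_12.png

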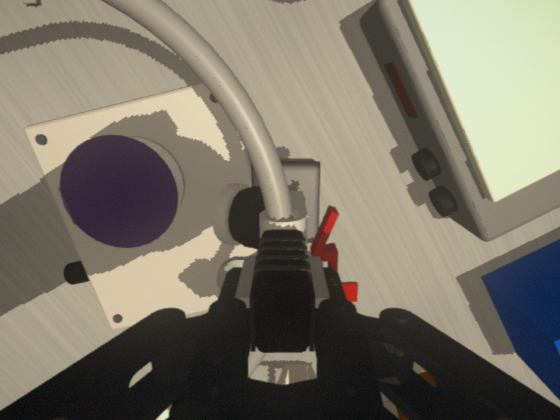

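Call:
{"method": "servo_tool", "body": {
  "rows": [
    [0, 0.03, 0, 0, 0, 0, -0.07],
    [0, 0.06, 0, 0, 0, 0, -0.14],
    [0, 0.09, 0, 0, 0, 0, -0.22],
    [0, 0.12, 0, 0, 0, 0, -0.29],
    [0, 0.14, 0, 0, 0, 0, -0.33]
  ]
}}

```text
time: 18.55
eef_pos: [0.6663, -0.1495, 0.2068]
ee_rot: [[0.48, 0.877, -0.001], [0.877, -0.48, -0.001], [-0.001, -0.001, -1.0]]
ft_force: [-3.2, -2.6, -1.8]
width: 0.0196
```

```bash
python3 arc.py 0.3
```

```text
t 18.55 pos [ 0.6663 -0.1495  0.2068] yaw 61.33 z [-0.001 -0.001 -1.   ] q [ 17.   37.2 -15.3  82.8  10.5  61.5 -29. ] F [-3.2 -2.6 -1.8] M [-0.76  0.91 -0.14] w 0.0196
a -12.15 r 139.31 yawerr 0.48
Ftang 3.8169054976412746 Frad -1.5253180892015283
-12.5 [-0.02, -0.01, 0.01] [-0.01, 0.01, 0.16]
-12.8 [-0.05, -0.01, 0.01] [-0.01, 0.01, 0.22]
-13.1 [-0.07, -0.01, 0.01] [-0.01, 0.01, 0.28]
-13.4 [-0.1, -0.01, 0.01] [-0.01, 0.01, 0.34]
-13.7 [-0.12, -0.01, 0.01] [-0.01, 0.01, 0.4]
```

Call:
{"method": "servo_tool", "body": {
  "rows": [
    [0, -0.03, 0, 0, 0, 0, 0.09],
    [0, -0.06, 0, 0, 0, 0, 0.18],
    [0, -0.09, 0, 0, 0, 0, 0.26],
    [0, -0.11, 0, 0.05, 0, 0, 0.3],
    [0, -0.11, 0, 0.08, 0, 0, 0.3]
  ]
}}

```text
time: 19.18
eef_pos: [0.6653, -0.1515, 0.2046]
ee_rot: [[0.502, 0.865, 0.0], [0.865, -0.502, 0.0], [0.0, 0.0, -1.0]]
ft_force: [0.2, 1.3, -3.0]
width: 0.0196
```

Call:
{"method": "servo_tool", "body": {
  "rows": [
    [22, 0, 0, 0, 0, 0, 0],
    [26, 0, 0, 0, 0, 0, 0],
    [32, 0, 0, 0, 0, 0, 0],
    [40, 0, 0, 0, 0, 0, 0],
    [48, 0, 0, 0, 0, 0, 0]
  ]
}}

```text
time: 19.8
eef_pos: [0.6652, -0.1516, 0.2046]
ee_rot: [[0.502, 0.865, 0.0], [0.865, -0.502, -0.0], [0.0, 0.0, -1.0]]
ft_force: [-0.2, 0.5, 0.2]
width: 0.0482
```

Call:
{"method": "servo_tool", "body": {
  "rows": [
    [48, 0, 0, 0, 0, 0, 0],
    [48, 0, 0, -0.5, 0, 0, 0],
    [48, 0, 0, -1.5, 0, 0, 0],
    [48, 0, 0, -3, 0, 0, 0],
    [48, 0, 0, -4.5, 0, 0, 0]
  ]
}}

```text
time: 20.42
eef_pos: [0.6651, -0.1515, 0.3422]
ee_rot: [[0.502, 0.865, 0.001], [0.865, -0.502, 0.0], [0.0, 0.001, -1.0]]
ft_force: [0.3, 0.6, 0.0]
width: 0.0481
```

```bash
python3 look.py 13 side wrist
```

```text
t 20.43 pos [ 0.6651 -0.1515  0.3422] yaw 59.85 z [ 0.001  0.    -1.   ] q [ 17.   31.4 -15.4  72.9   8.2  76.6 -28.3] F [0.3 0.6 0. ] M [ 0.02  0.01 -0.  ] w 0.0481
```

View pics/wrist_13.png

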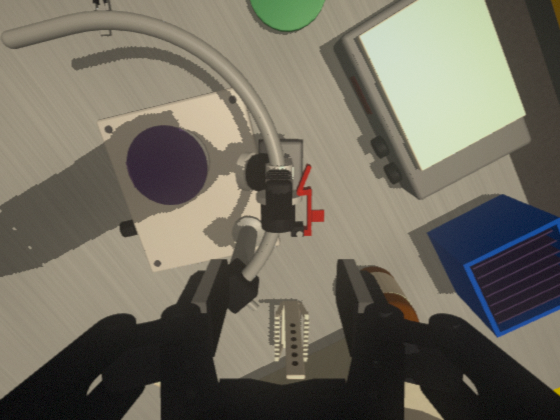

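View pics/side_13.png

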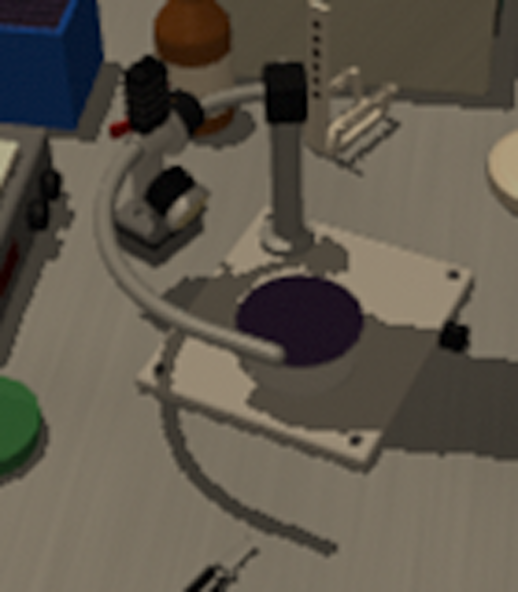

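Call:
{"method": "servo_tool", "body": {
  "rows": [
    [48, 1, 0.5, -0.3, 0, 0, 0],
    [48, 2.5, 1.2, -0.6, 0, 0, 0],
    [48, 4.0, 2.0, -0.6, 0, 0, 0],
    [48, 5.0, 2.8, -0.6, 0, 0, 0],
    [48, 5.0, 2.8, -0.6, 0, 0, 0]
  ]
}}

```text
time: 21.15
eef_pos: [0.8145, -0.0616, 0.3554]
ee_rot: [[0.5, 0.866, -0.002], [0.866, -0.5, 0.001], [0.0, -0.002, -1.0]]
ft_force: [-0.9, 0.2, -0.4]
width: 0.0478
```

```bash
python3 look.py 14 top side wrist; python3 - <<'E'
from h import *
t=pickle.load(open('top14.pkl','rb'));cv2.imwrite('pics/t14b.png',cv2.resize(t['image'][130:215,310:400],None,fx=6,fy=6,interpolation=2))
t0=pickle.load(open('top0.pkl','rb'));cv2.imwrite('pics/t0b.png',cv2.resize(t0['image'][130:215,310:400],None,fx=6,fy=6,interpolation=2))
w=pickle.load(open('wrist13.pkl','rb'));cv2.imwrite('pics/w13b.png',cv2.resize(w['image'][120:260,220:350],None,fx=4.5,fy=4.2,interpolation=2))
for n,p in(('0',t0),('14',t)):
    W=cloud(p); im=p['image'].astype(int)
    m=(W[...,2]>.165)&(W[...,2]<.2)&(W[...,0]>.6)&(W[...,0]<.72)&(W[...,1]<-.1)&(W[...,1]>-.22)
    red=m&(im[...,2]>im[...,1]*1.6)&(im[...,2]>70)
    P=W[red]; d=P[:,:2]-[.5436,-.0825]; a=np.degrees(np.arctan2(d[:,1],d[:,0]))+17; r=np.hypot(d[:,0],d[:,1])*1000
    for lo in range(-30,-4,2):
        q=(a>=lo)&(a<lo+2)
        if q.any(): print(n,lo,q.sum(),r[q].min().round(),r[q].max().round())
E
```

```text
t 21.15 pos [ 0.8145 -0.0616  0.3554] yaw 59.99 z [-0.002  0.001 -1.   ] q [  4.8  48.4 -13.9  39.9  10.3  92.6 -34.1] F [-0.9  0.2 -0.4] M [ 0.   -0.06 -0.02] w 0.0478
0 -28 6 170.0 174.0
0 -26 6 169.0 173.0
0 -24 14 169.0 183.0
0 -22 17 168.0 184.0
0 -20 6 167.0 171.0
0 -18 6 166.0 169.0
0 -16 10 156.0 169.0
0 -14 9 157.0 167.0
0 -12 5 160.0 163.0
0 -10 5 160.0 164.0
0 -8 6 164.0 167.0
```

View pics/t14b.png

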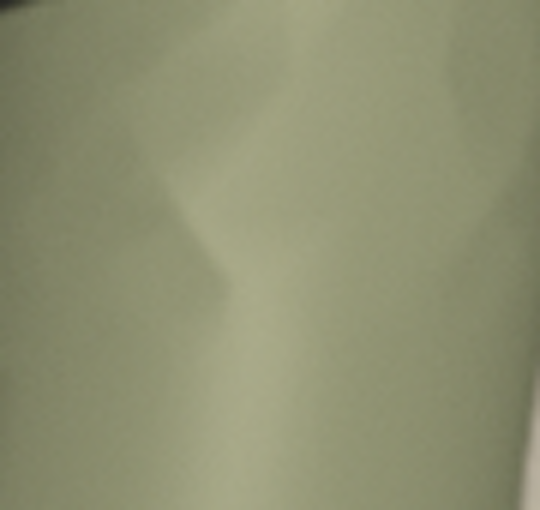

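View pics/t0b.png

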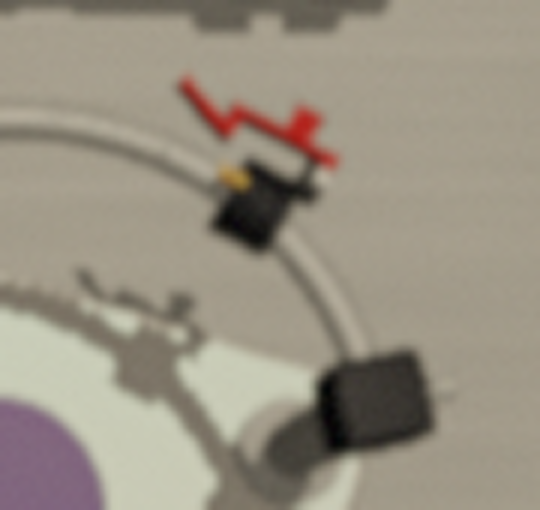

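View pics/w13b.png

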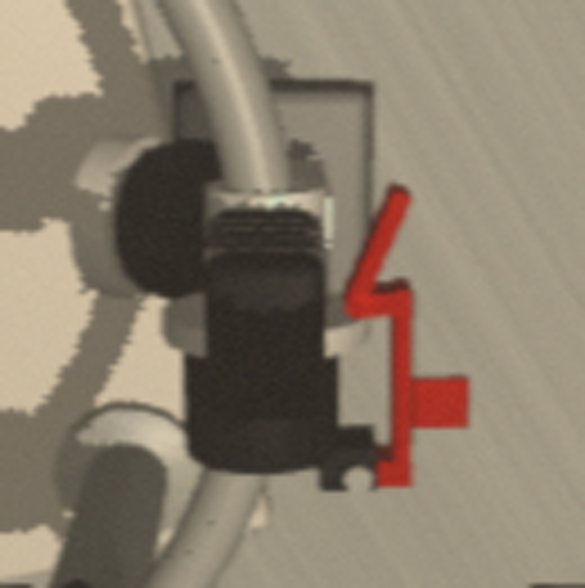

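```bash
python3 -c "
from rig import arm
from h import show
show(arm.get_state()); print(arm.hand_in())"
```

```text
t 21.3 pos [ 0.8128 -0.0646  0.3582] yaw 59.82 z [ 0. -0. -1.] q [  5.   48.  -13.8  40.3  10.3  92.5 -34. ] F [ 0.1 -0.6  0.8] M [-0.04  0.03 -0.02] w 0.0478
the job is handed in; nothing more can be done
None
```

I lifted the lamp from its dock, threaded it flange first over the free end of the rod and slid it round the bend until the red catch snapped shut behind its flange. I then let go, backed the arm clear and handed the job in at about 21 s; no verdict was reported.

- **Forces:** the measured wrist force was about 9 N at most, when the flange wedged the catch open. On the bend before that it stayed near the lamp's weight, about 4 N. Against the collar the sideways force was about 5 N.
- **Pull test:** a gentle pull back moved the lamp about 2.7 mm before the catch held it, with about 4 N of resistance. That fits the stated 2.5 mm of play, so the contact pin should be well past 2 mm.
- **Last wrist picture:** the hook of the catch sits closed behind the flange, and the lens points towards the wafer. The side picture shows the lamp hanging upright on the rod.
- **Not checked:** the final top picture was blocked by the arm, so I did not see the catch from that camera. I did not measure the contact pin's travel directly. I did not measure the bystanders' positions again, but no unexpected contact force appeared.

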